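# Rinse the used beakers on the spray station

### The job

Rinse the used beakers: first flush the spray station by pushing its black plunger fully down once and letting it come back up. Then turn every beaker on the bench over and stand it mouth-down on the station, each centred over a spray rose of its own. When all are in place, push the plunger fully down again and keep it down for two seconds, then let it up, leaving the beakers standing on their roses and the other things on the bench where they are.

Things in the scene. Friction and masses are not known exactly. Their poses are not given: they have to be found in the camera images.
- beaker_1: Clear glass beaker, 60 mm across (66 over the spout at its own -y), 78 mm high, wall 2 mm, about 70 g; starts mouth-up on the bench. Origin: centre of its bottom; own z runs from bottom to mouth. Its cylinder axis is 2 mm to +y of the origin. The wall is ten flats facing 18, 54, 90.. degrees from own x, so it can rest on its side (knocked, it may roll some way). 2 or 3 beakers are present.
- beaker_2: Clear glass beaker, 60 mm across (66 over the spout at its own -y), 78 mm high, wall 2 mm, about 70 g; starts mouth-up on the bench. Origin: centre of its bottom; own z runs from bottom to mouth. Its cylinder axis is 2 mm to +y of the origin. The wall is ten flats facing 18, 54, 90.. degrees from own x, so it can rest on its side (knocked, it may roll some way). 2 or 3 beakers are present.
- beaker_3: Clear glass beaker, 60 mm across (66 over the spout at its own -y), 78 mm high, wall 2 mm, about 70 g; starts mouth-up on the bench. Origin: centre of its bottom; own z runs from bottom to mouth. Its cylinder axis is 2 mm to +y of the origin. The wall is ten flats facing 18, 54, 90.. degrees from own x, so it can rest on its side (knocked, it may roll some way). 2 or 3 beakers are present.
- mouth_1 (a point): Centre of the mouth of beaker_1: the middle of its rim plane, on the cylinder axis, 78 mm from the bottom.
- mouth_2 (a point): Centre of the mouth of beaker_2: the middle of its rim plane, on the cylinder axis, 78 mm from the bottom.
- mouth_3 (a point): Centre of the mouth of beaker_3: the middle of its rim plane, on the cylinder axis, 78 mm from the bottom.
- station: Spray rinsing station, fixed: flat steel deck 160 (own x) by 360 mm (own y, from -185 to +175), top 8 mm above the bench, with three flush spray roses; at its +y end a grey valve block 60 x 50 mm, 36 mm higher than the deck, carries the plunger. Origin: on the bench, 28 mm to +y of the point under rose_2; z up.
- rose_1 (a point): Centre of spray rose 1 (round perforated disc, 48 mm across, flush with the deck) on the deck's top face; neighbours are 82 mm apart along the station's y, rose_1 nearest the valve block (89 mm from the plunger's axis).
- rose_2 (a point): Centre of spray rose 2 (round perforated disc, 48 mm across, flush with the deck) on the deck's top face; neighbours are 82 mm apart along the station's y, rose_1 nearest the valve block (89 mm from the plunger's axis).
- rose_3 (a point): Centre of spray rose 3 (round perforated disc, 48 mm across, flush with the deck) on the deck's top face; neighbours are 82 mm apart along the station's y, rose_1 nearest the valve block (89 mm from the plunger's axis).
- plunger (a joint): Stroke of the sprung plunger in m: 0 = up, 0.014 = fully down. Pushed straight down; the spring takes 3 N to start and 10 N fully down, and brings it back up by itself.
- plunger_top (a point): Centre of the top of the plunger's black mushroom head (34 mm across); 69 mm above the bench when up. It sinks with the plunger.
- microscope: Microscope fixed at the left of the bench, an obstacle: about 170 mm wide (y), 310 mm deep (x) and 0.36 m high, reaching 175 mm from its origin towards the robot. Keep the hand and arm clear of it, from the start on; the way from the start to the work leads round its near side. Origin: on the bench, under its middle.
- balance_front: Electronic balance fixed at the back middle of the bench, an obstacle 220 mm (x) by 190 mm (y), 78 mm high. Origin: on the bench, under its middle.
- vial: Small stain bottle with a screw cap, 27 mm across, 58 mm high, standing loose between the beakers and the balance; not part of the job. Origin at the centre of its underside.
- matchbox: Matchbox, 36 x 64 x 14 mm, lying loose on the bench before the station; not part of the job. Origin at the centre of its underside.
Things that resemble listed ones, but are neither listed nor needed, are in the scene too. What is shaped like the beaker_1 but blue is not meant.

How it is judged (in metres and radians):
On the way, in this order (a step that is already met when the one before it is completed fails the run):
1. flush: the plunger is pushed fully down (past 12 mm of its 14 mm) (value of joint plunger above 0.012 m), for 0.1 s.
2. every beaker stands mouth-down on the deck, its mouth centre within 18 mm of the centre of a rose, and the plunger is up again (angle between each of beaker_1, beaker_2, beaker_3's own z axis and vertical above 3 rad and z of mouth_1 in the frame of station between 0.003 and 0.015 m and (horizontal distance between mouth_1 and rose_1 below 0.018 m or horizontal distance between mouth_1 and rose_2 below 0.018 m or horizontal distance between mouth_1 and rose_3 below 0.018 m) and linear speed of each of beaker_1, beaker_2, beaker_3 below 0.02 m/s and z of mouth_2 in the frame of station between 0.003 and 0.015 m and (horizontal distance between mouth_2 and rose_1 below 0.018 m or horizontal distance between mouth_2 and rose_2 below 0.018 m or horizontal distance between mouth_2 and rose_3 below 0.018 m) and z of mouth_3 in the frame of station between 0.003 and 0.015 m and (horizontal distance between mouth_3 and rose_1 below 0.018 m or horizontal distance between mouth_3 and rose_2 below 0.018 m or horizontal distance between mouth_3 and rose_3 below 0.018 m) and value of joint plunger below 0.002 m), for 0.2 s.
3. rinse: with the beakers in place the plunger is pushed fully down (past 12 mm) and kept there 1.5 s (value of joint plunger above 0.012 m and angle between each of beaker_1, beaker_2, beaker_3's own z axis and vertical above 3 rad and z of mouth_1 in the frame of station between 0.003 and 0.015 m and (horizontal distance between mouth_1 and rose_1 below 0.018 m or horizontal distance between mouth_1 and rose_2 below 0.018 m or horizontal distance between mouth_1 and rose_3 below 0.018 m) and linear speed of each of beaker_1, beaker_2, beaker_3 below 0.02 m/s and z of mouth_2 in the frame of station between 0.003 and 0.015 m and (horizontal distance between mouth_2 and rose_1 below 0.018 m or horizontal distance between mouth_2 and rose_2 below 0.018 m or horizontal distance between mouth_2 and rose_3 below 0.018 m) and z of mouth_3 in the frame of station between 0.003 and 0.015 m and (horizontal distance between mouth_3 and rose_1 below 0.018 m or horizontal distance between mouth_3 and rose_2 below 0.018 m or horizontal distance between mouth_3 and rose_3 below 0.018 m)), for 1.5 s.
At the end, for the whole second after the job is handed in: Every beaker present stands at rest mouth-down on the station's deck (within 8 degrees), its mouth centre within 18 mm of the centre of a rose, and the plunger is up (under 2 mm) (all of step 2); the robot touches nothing.
It fails at once if the vial or the matchbox is knocked over or moved more than 50 mm (distance of any of vial, matchbox from where it was at the start of the episode above 0.05 m or angle between vial's own z axis and vertical above 0.6 rad).
Of beaker_1, beaker_2, beaker_3 only 2 to 3 are there at a start; the rules pass over those that are not, and their reading is None.
At some moment in a run one of beaker_1, beaker_2, beaker_3 may be knocked a few centimetres aside while the robot is not near it.
Once in a run the grip may slacken for a moment while it holds something.
It also fails if it takes over 210 s, if anything falls off the work surface, if the arm or the gripper's body presses on something with over 40 N, if the wrist force passes 120 N, or if a joint passes its speed limit or range.

### The arm

A 6-joint arm with a two-finger parallel gripper is mounted at the origin on a cart in front of the work surface, level with it; the furniture and walls round the work are solid. World frame = base frame: x ahead of the robot, y to its left, z up, the work surface at z = 0. Lengths are in mm, angles in degrees, forces in N, time in s.
With the tool pointing down it reaches from about 300 to 850 mm from the base axis. Payload 4.2 kg.
Tool frame: the origin (TCP) lies at the centre of the arm's flange, where the gripper is bolted on; the fingertips stand 191 mm ahead of it and the grasp point (between the pads) lies 172 mm ahead of it; y points along the fingers, x is the direction in which the jaws open and shut, and the axes are right-handed (so a half turn about y gives the same grasp; the last joint's range is limited). The gripper opens to 91 mm and grips with 3 to 60 N. Pads are 32 mm wide; open, the fingers measure 118 mm over their backs; the gripper's body (76 mm by 178 mm) begins 60 mm behind the grasp point.
Start: joints at [-67.609, 18.312, 89.639, -0, 72.044, -1.146], TCP at [229.62, -527.16, 404.776] pointing down, gripper open.
Joint ranges: [-177.97, 177.97], [-48.28, 115.42], [12.27, 149.76], [-77.06, 257.06], [2.81, 150.46], [-146.56, 146.56]. Speed limits (degrees/s): [147.25, 147.25, 180, 180, 180, 180].

### API

Orientations are given as [roll, pitch, yaw] about the fixed x, y, z axes, in that order (R = Rz(yaw) Ry(pitch) Rx(roll)).
In Python, from workcell import env gives the robot as it stands.
- The arm moves only by the tool carry_out, never from a script. Its argument "increments" is a list of rows, each a list of 3 entries, a list of its own where there are three numbers: the turn, a rotation vector about the tool's x, y, z in rad, then the shift along the tool's x, y, z in mm, then the closure, from 0 (fully open) to 1 (shut). In form: [[[wx, wy, wz], [dx, dy, dz], claw], ...]. A call has 1 to 10 rows; each row is the pose to reach, as a shift and turn from the pose commanded when the call began, along the tool's axes at that moment; what a row does not reach only later rows make up. A row lasts 1/12 s, in which the tool goes at most 41.7 mm and 7.16 degrees, less where a joint would pass 70% of its speed; a pose out of reach is approached as far as the arm can. A call with a gripper value outside its range is refused whole. The fingers move at their own pace and stop on an object; "force" is the grip in N (left out, the last holds). Time passes only in rows, so rows that repeat a pose let the fingers close. It gives the time, the measured TCP pose, the force and the opening at its end, in the units of the state.
- env.state(): the state, without advancing time (a new reading comes with each control period).
- env.grab_frame(name): name is "scene" or "top" or "wrist"; returns a dict with "frame" (384x512x3 uint8, blue, green, red), "z_map" (384x512 float32, mm along the optical axis (not along the pixel's ray), 0 where there is no reading), "camera_matrix" (3x3 intrinsics, pixels), "rvec" (rotation vector, rad) and "tvec" (3), from world to camera coordinates, as OpenCV has them; the wrist camera has in their place "hand_eye" (4x4, takes a point from camera to tool coordinates, whose origin is the TCP and whose axes are the tool frame's). Camera axes: x right, y down, z forward; pixel columns grow to the right and rows downward; lengths in mm; the calibration is good to about 2 mm. A picture is of the moment at which its call begins: read the wrist's pose just before it.
- env.job_done(): hands the job in, once; it reports no verdict.
The state is a dict: "time_s": time; "qpos": joint angles; "qvel": joint speeds; "effort": joint torques, N m; "ee_pos": TCP position; "ee_rot": TCP orientation; "force": force on the tool from outside, world axes, zero at the start; "torque": the same for the moment, N m; "gripper_width": finger opening in mm.
Only numpy, scipy, OpenCV 4.12 (cv2) and the standard library are available. Lean on these libraries where they do the work, as an engineer would, in place of code of your own. Each camera call takes 0.05 s, during which the arm holds its last target. There are 200 camera calls.

## Working session

There is one attempt and no reset: what is moved stays moved. The work goes in short steps, Python scripts to look and compute and a tool call to move; the robot and the scene stay as the last step left them, time stands still between calls to the robot, and variables do not carry over. Pictures are saved under pics/ and viewed, about 12 in all and at most 16, crops included, and the job is handed in when it is done.

Besides the shell and the picture viewer there is one more tool, called after "Request:" as name([rows], argument=value, ...), one row to a line, values as JSON. carry_out: Moves the arm, as the interface text tells. Its arguments: {"type":"object","properties":{"increments":{"type":"array","items":{"type":"array"}},"force":{"type":"number"}},"required":["increments"]}

```bash
ls; mkdir -p pics
cat > h.py <<'E'
import numpy as np, cv2
from workcell import env
from scipy.spatial.transform import Rotation as R
def T_tool():
    s=env.state(); T=np.eye(4); T[:3,:3]=R.from_euler('xyz',s['ee_rot'],degrees=True).as_matrix(); T[:3,3]=s['ee_pos']; return T
def cam(name):
    T=T_tool(); g=env.grab_frame(name)
    if name=='wrist': C=T@np.array(g['hand_eye'])   # cam->world
    else:
        C=np.eye(4); r=cv2.Rodrigues(np.array(g['rvec'],float).reshape(3))[0]; C[:3,:3]=r.T; C[:3,3]=-r.T@np.array(g['tvec'],float).reshape(3)
    return g['frame'],g['z_map'],np.array(g['camera_matrix']),C
def ray(K,C,u,v,z):
    d=C[:3,:3]@np.linalg.solve(K,[u,v,1.]); return C[:3,3]+d*(z-C[2,3])/d[2]
def pts(zm,K,C):
    v,u=np.indices(zm.shape); P=np.stack([(u-K[0,2])/K[0,0]*zm,(v-K[1,2])/K[1,1]*zm,zm],-1)
    return P@C[:3,:3].T+C[:3,3]
def proj(K,C,p):
    q=C[:3,:3].T@(np.array(p,float)-C[:3,3]); q=K@q; return q[:2]/q[2]
E
python3 - <<'E'
from h import *
print(env.state())
for n in('scene','top'):
    f,z,K,C=cam(n); cv2.imwrite(f'pics/{n}0.png',cv2.resize(f,(800,600))); print(n,K.tolist(),C.round(3).tolist()); np.savez(f'{n}0.npz',f=f,z=z,K=K,C=C)
E
```

```text
pics
{'time_s': 0.0, 'qpos': array([-6.76082362e+01,  1.83499144e+01,  8.97074111e+01,  5.01237706e-04,
        7.20433418e+01, -1.14752279e+00]), 'qvel': array([ 0.08977944, -0.06766399, -0.09842167, -0.01069389, -0.08869818,
        0.00792781]), 'effort': array([ 1.41733672e-03, -4.12450254e+01, -2.31973743e+01,  7.26665184e-02,
        4.54784813e-02, -1.42946469e-04]), 'ee_pos': array([ 229.5610241 , -526.99226754,  403.93048765]), 'ee_rot': array([-89.99750751,   0.10063748, -66.46086613]), 'force': array([-0.75049063,  0.80665241,  0.76958945]), 'torque': array([ 0.03902767,  0.01330829, -0.00266103]), 'gripper_width': 91.1105070933498}
scene [[358.4724568911585, 0.0, 256.0649300483165], [0.0, 358.4724568911585, 192.25362951325027], [0.0, 0.0, 1.0]] [[-0.632, -0.473, 0.614, -171.008], [-0.775, 0.378, -0.507, 658.927], [0.008, -0.796, -0.606, 807.347], [0.0, 0.0, 0.0, 1.0]]
top [[361.71138011655665, 0.0, 256.7600708931549], [0.0, 361.71138011655665, 189.70094918202], [0.0, 0.0, 1.0]] [[-0.023, -0.996, 0.087, 462.661], [-1.0, 0.023, -0.002, 70.495], [-0.0, -0.087, -0.996, 1129.292], [0.0, 0.0, 0.0, 1.0]]
```

View pics/scene0.png

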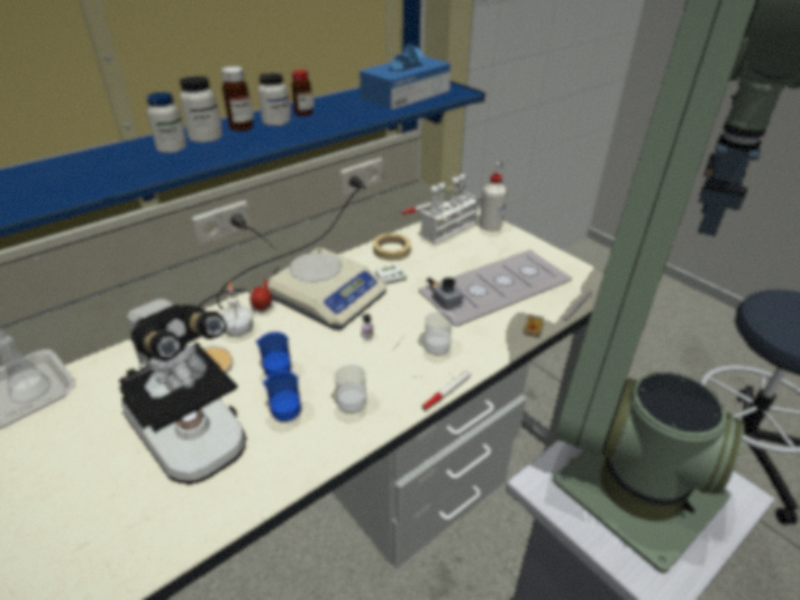

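View pics/top0.png

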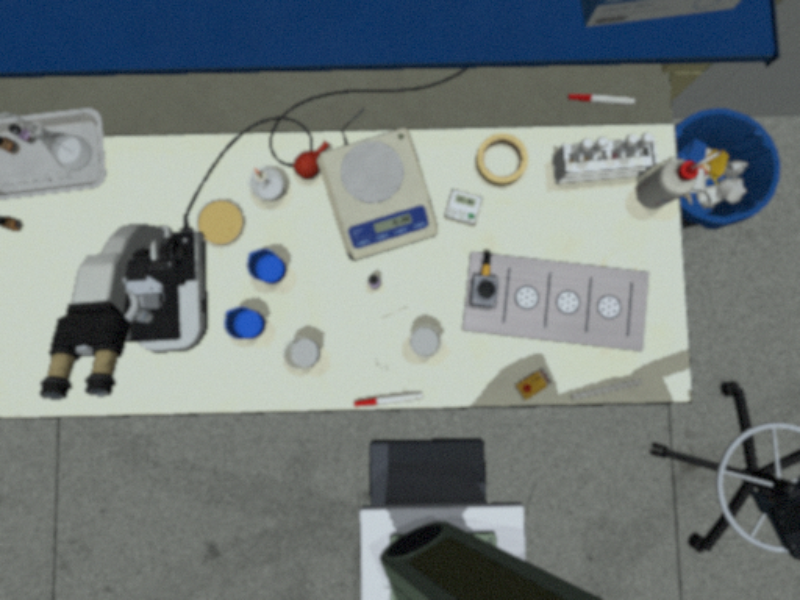

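Run:
```python
from h import *
d=np.load('top0.npz'); f,z,K,C=d['f'],d['z'],d['K'],d['C']; P=pts(z,K,C)
s=lambda u,v:(u/1.5625,v/1.5625)
for n,u,v,h in [('plunger',486,290,69),('rose1',526,297,8),('rose2',568,301,8),('rose3',609,307,8),('bA',305,352,40),('bB',425,340,40),('blue1',268,266,40),('blue2',246,323,40),('vial',375,281,58),('match',533,384,14),('balNear',437,232,30),('pen',390,398,5),('deckcorner',463,331,8),('deckcorner2',641,350,8),('c3',648,271,8),('c4',470,252,8),('micro',200,345,40)]:
    a,b=s(u,v); p=ray(K,C,a,b,h); print(n,p.round(0)[:2],'depth:',P[int(b),int(a)].round(0))
g=cv2.cvtColor(f,cv2.COLOR_BGR2GRAY)
for (x,y) in[(195,225),(272,217)]: print(P[y-12:y+13:3,x-12:x+13:3,2].round(0))
cv2.imwrite('pics/topcrop.png',cv2.resize(f[150:270,120:430],None,fx=2.55,fy=2.55,interpolation=cv2.INTER_CUBIC))
```

```text
plunger [563. -92.] depth: [565. -91.  71.]
rose1 [ 553. -180.] depth: [ 553. -177.   14.]
rose2 [ 543. -263.] depth: [ 546. -262.    7.]
rose3 [ 530. -344.] depth: [ 531. -342.    8.]
bA [455. 255.] depth: [456. 258.  26.]
bB [472.  25.] depth: [474.  24.  31.]
blue1 [623. 326.] depth: [625. 330.  29.]
blue2 [513. 369.] depth: [516. 372.  32.]
vial [587. 118.] depth: [589. 118.  61.]
match [ 382. -185.] depth: [ 384. -185.   12.]
balNear [684.  -5.] depth: [686.  -3.  30.]
pen [361.  95.] depth: [364.  97.  16.]
deckcorner [489. -52.] depth: [491. -52.   1.]
deckcorner2 [ 443. -403.] depth: [ 443. -404.    3.]
c3 [ 600. -426.] depth: [ 602. -428.   -1.]
c4 [646. -72.] depth: [648. -70.   4.]
micro [473. 457.] depth: [476. 471.  -1.]
[[-0.000e+00  1.129e+03  1.129e+03  1.000e+00  3.000e+00  0.000e+00
  -1.000e+00  2.000e+00 -6.000e+00]
 [ 2.000e+00 -2.000e+00  8.000e+01  7.500e+01  7.600e+01 -2.000e+00
   0.000e+00 -3.000e+00 -1.000e+00]
 [ 7.800e+01  4.800e+01  2.700e+01  2.700e+01  2.700e+01  3.000e+01
   3.300e+01  0.000e+00  1.000e+00]
 [ 6.000e+01  2.600e+01  2.600e+01  3.000e+0
[... 232 characters left out ...]
   8.100e+01 -4.000e+00 -1.000e+00]
 [ 7.700e+01  3.800e+01  3.100e+01  2.900e+01  2.500e+01  2.900e+01
   3.800e+01  6.000e+00  2.000e+00]
 [ 3.000e+00  7.500e+01  5.200e+01  2.700e+01  3.000e+01  2.500e+01
   4.000e+00 -2.000e+00  1.000e+00]
 [-0.000e+00  1.000e+00  1.000e+00  2.000e+00 -4.000e+00  1.000e+00
  -0.000e+00  1.000e+00  2.000e+00]]
[[-0.  2.  0.  2. -4.  1. -1.  3.  2.]
 [ 0. -2. -2. 79. 77. 81. -3.  0.  1.]
 [ 2. -1. 27. 26. 30. 26. 67.  2. -1.]
 [ 2. 73. 27. 25. 27. 26. 28. 74.  0.]
 [-0. 26. 27. 28. 31. 27. 26. 54. -1.]
 [-2. 29. 30. 27. 26. 27. 30. 61.  0.]
 [-3. 78. 29. 29. 27. 28. 28. 79.  0.]
 [ 3. -1. 76. 25. 31. 26. 76. -1. -2.]
 [ 1.  2. -2.  1. -1. -1.  1. -2.  0.]]
```

View pics/topcrop.png

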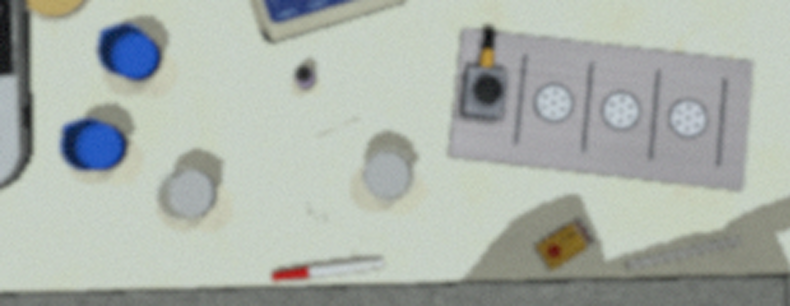

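```bash
cat >> h.py <<'E'
def down(yaw): # tool y down, x horizontal at yaw
    return R.from_euler('xyz',[-90,0,yaw],degrees=True).as_matrix()
def horiz(az,pitch=0,flip=1): # fingers along azimuth az, pointing down by pitch; jaws horizontal; tool z up (flip=1) or down (-1)
    a=np.radians(az);p=np.radians(pitch); y=np.array([np.cos(a)*np.cos(p),np.sin(a)*np.cos(p),-np.sin(p)])
    x=np.array([-np.sin(a),np.cos(a),0])*-flip; x=-x if False else x
    z=np.cross(x,y); return np.stack([x,y,z],1)
def go(Rm,tip,off=172,T=None):
    """increments from T (default measured) so that point off mm along tool y is at tip"""
    T=T_tool() if T is None else T
    p=np.array(tip,float)-Rm[:,1]*off
    w=R.from_matrix(T[:3,:3].T@Rm).as_rotvec(); d=T[:3,:3].T@(p-T[:3,3]); 
    print('turn',w.round(4).tolist(),'shift',d.round(1).tolist(),'rows',max(np.degrees(np.linalg.norm(w))/7.16,np.linalg.norm(d)/41.7).round(1))
    T2=np.eye(4);T2[:3,:3]=Rm;T2[:3,3]=p; return T2
def circ(p):
    A=np.c_[2*p[:,:2],np.ones(len(p))]; c=np.linalg.lstsq(A,(p[:,:2]**2).sum(1),rcond=None)[0]; return c[:2],np.sqrt(c[2]+c[0]**2+c[1]**2)
E
python3 - <<'E'
from h import *
print(np.array(env.grab_frame('wrist')['hand_eye']).round(3).tolist())
for n in('top','scene'):
    d=np.load(n+'0.npz'); P=pts(d['z'],d['K'],d['C'])
    for c in((455,255),(472,25)):
        m=(np.hypot(P[...,0]-c[0],P[...,1]-c[1])<55)&(P[...,2]>60)&(P[...,2]<90); p=P[m]
        print(n,c,m.sum(),p.mean(0).round(1),((p.min(0)+p.max(0))/2).round(1),[a.round(1) for a in circ(p)])
print(horiz(0,0,1),horiz(0,0,-1))
go(down(-9),[555,-110,190],191)
E
```

```text
[[1.0, 0.0, 0.0, -0.721], [0.0, -0.273, 0.962, 19.136], [0.0, -0.962, -0.273, 76.896], [0.0, 0.0, 0.0, 1.0]]
top (455, 255) 103 [455.  265.4  75.4] [454.9 261.   70.7] [array([455. , 260.6]), np.float64(29.1)]
top (472, 25) 87 [471.4  22.7  76.1] [471.   24.8  71.7] [array([471.2,  26.6]), np.float64(29.2)]
scene (455, 255) 202 [455.8 259.1  70.5] [454.1 260.   70.7] [array([454. , 260.2]), np.float64(28.6)]
scene (472, 25) 170 [471.6  23.4  70.4] [470.7  23.6  70.4] [array([470.2,  25.1]), np.float64(28.7)]
[[ 0.  1.  0.]
 [-1.  0.  0.]
 [-0. -0.  1.]] [[-0.  1. -0.]
 [ 1.  0.  0.]
 [ 0. -0. -1.]]
turn [-0.0007, -1.0029, -0.0012] shift [-252.4, 23.5, 464.9] rows 12.7
```

Request:
carry_out([
  [[0,-0.12,0],[-30,3,50],0.6],
  [[0,-1.0,0],[-252,24,465],1],
  [[0,-1.0,0],[-252,24,465],1],
  [[0,-1.0,0],[-252,24,465],1],
  [[0,-1.0,0],[-252,24,465],1],
  [[0,-1.0,0],[-252,24,465],1],
  [[0,-1.0,0],[-252,24,465],1],
  [[0,-1.0,0],[-252,24,465],1],
  [[0,-1.0,0],[-252,24,465],1],
  [[0,-1.0,0],[-252,24,465],1],
])

```text
time_s: 0.98
ee_pos: [486.4, -197.1, 385.7]
ee_rot: [-90.0, 0.0, -9.1]
force: [1.4, -1.4, -0.7]
gripper_width: 27.5
```

Request:
carry_out([
  [[0,0,0],[0,0,0],1],
  [[0,0,0],[0,0,0],1],
  [[0,0,0],[0,0,0],1],
  [[0,0,0],[0,0,0],1],
  [[0,0,0],[0,0,0],1],
  [[0,0,0],[0,0,0],1],
])

```text
time_s: 1.48
ee_pos: [484.9, -200.1, 385.9]
ee_rot: [-90.0, -0.0, -9.3]
force: [-1.4, 0.9, -0.5]
gripper_width: 0.5
```

Run:
```python
from h import *
s=env.state(); print(s['time_s'],s['ee_pos'],s['ee_rot'],s['qpos'].round(1),s['gripper_width'])
f,z,K,C=cam('wrist'); np.savez('w1.npz',f=f,z=z,K=K,C=C); cv2.imwrite('pics/w1.png',f)
g,zz,K2,C2=cam('scene'); cv2.imwrite('pics/s1.png',g); np.savez('s1.npz',f=g,z=zz,K=K2,C=C2)
cv2.imwrite('pics/both1.png',cv2.resize(np.hstack([f,g]),(800,300)))
```

```text
1.4833 [ 484.8647566  -200.09186478  385.92028558] [-9.00117952e+01 -4.88892434e-03 -9.29402479e+00] [-23.7  14.5  97.9  -0.   67.6 -14.4] 0.5238929964949227
```

View pics/both1.png

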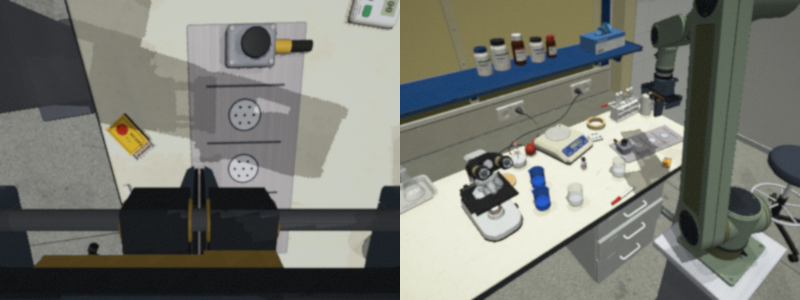

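Run:
```python
from h import *
d=np.load('w1.npz'); f,z,K,C=d['f'],d['z'],d['K'],d['C']; P=pts(z,K,C)
g=cv2.cvtColor(f,cv2.COLOR_BGR2GRAY)
m=np.zeros_like(g); m[20:90,295:352]=1
mm=(m>0)&(P[...,2]>62)&(P[...,2]<76); p=P[mm]; print('plunger',mm.sum(),p.mean(0).round(1),((p.min(0)+p.max(0))/2).round(1))
for h,u,v in((8,314,146),(8,311,215)):
    w=(g[v-32:v+33,u-32:u+33]); t=(w>200).astype(np.uint8); 
    n,l,st,ce=cv2.connectedComponentsWithStats(t); i=1+np.argmax(st[1:,4]); x=st[i]; cu,cv_=u-32+x[0]+x[2]/2-.5,v-32+x[1]+x[3]/2-.5
    print(x, ray(K,C,cu,cv_,h).round(1))
# deck points depth plane and yaw
q=P[(np.abs(P[...,2]-8)<2.5)]; print(len(q))
s=np.load('s1.npz'); Q=pts(s['z'],s['K'],s['C']); T=T_tool()
L=(Q-T[:3,3])@T[:3,:3]; m=(np.abs(L[...,0])<130)&(L[...,1]>-20)&(L[...,1]<200)&(np.abs(L[...,2])<150)&(Q[...,2]>120)
l=L[m]; print(m.sum())
for a in range(-20,200,20):
    k=l[(l[:,1]>=a)&(l[:,1]<a+20)]
    if len(k): print(a,len(k),k.min(0).round(0),k.max(0).round(0))
```

```text
plunger 1259 [565.6 -91.8  69.6] [566.2 -91.7  67.8]
[45 25  3  3  6] [ 572.1 -175.3    8. ]
[18 24 18  5 44] [ 537.4 -252.5    8. ]
25491
1823
-20 127 [-37. -20. -22.] [22. -0. 38.]
0 271 [-53.   0. -36.] [33. 20. 40.]
20 125 [-53.  20. -36.] [16. 40. 38.]
40 171 [-53.  40. -22.] [17. 60. 28.]
60 474 [-92.  60. -37.] [89. 80. 40.]
80 306 [-89.  80. -37.] [ 87. 100.  40.]
100 139 [-85. 100. -37.] [ 78. 118.  40.]
120 59 [-17. 122. -19.] [ 11. 140.  20.]
140 63 [-16. 140. -17.] [ 11. 160.  20.]
160 60 [-14. 161. -18.] [ 10. 180.  19.]
180 28 [-12. 180. -17.] [  9. 190.  18.]
```

Run:
```python
from h import *
T=go(down(-9.3),[566,-92,85],191)
d=np.load('w1.npz'); f,z,K,C=d['f'],d['z'],d['K'],d['C']
hsv=cv2.cvtColor(f,cv2.COLOR_BGR2HSV); m=((hsv[...,0]<35)&(hsv[...,1]>120)&(hsv[...,2]>90)).astype(np.uint8); m[:,200:]=0; m[230:]=0
c=max(cv2.findContours(m,0,2)[0],key=cv2.contourArea); b=cv2.boxPoints(cv2.minAreaRect(c)); print('match',[ray(K,C,*x,14)[:2].round(0).tolist() for x in b])
# slot lines & roses manual: rose circles via Hough
g=cv2.cvtColor(f,cv2.COLOR_BGR2GRAY); h=cv2.HoughCircles(g[100:260,270:370],3,1.5,40,param1=80,param2=0.7,minRadius=15,maxRadius=30)
print([] if h is None else [(x.round(0).tolist(),ray(K,C,270+x[0],100+x[1],8).round(1)) for x in h[0]])
```

```text
turn [0.0002, 0.0006, 0.0002] shift [62.5, 109.9, 119.5] rows 4.2
match [[354.0, -168.0], [383.0, -150.0], [411.0, -193.0], [381.0, -213.0]]
[([43.0, 46.0, 21.0], array([ 554.4, -178.9,    8. ])), ([41.0, 116.0, 17.0], array([ 543.2, -262.8,    8. ])), ([16.0, 82.0, 26.0], array([ 518.7, -215.5,    8. ])), ([82.0, 35.0, 26.0], array([ 598.9, -174.3,    8. ])), ([76.0, 91.0, 26.0], array([ 586.9, -237.7,    8. ])), ([2.0, 41.0, 29.0], array([ 510. , -166.5,    8. ])), ([47.0, 158.0, 27.0], array([ 544.3, -319.5,    8. ])), ([29.0, 4.0, 27.0], array([ 545. , -131.1,    8. ])), ([7.0, 146.0, 29.0], array([ 496.6, -295.1,    8. ])), ([95.0, 139.0, 23.0], array([ 605.4, -302.7,    8. ]))]
```

Request:
carry_out([
  [[0,0,0],[62.5,110,119.5],1],
  [[0,0,0],[62.5,110,119.5],1],
  [[0,0,0],[62.5,110,119.5],1],
  [[0,0,0],[62.5,110,119.5],1],
  [[0,0,0],[62.5,110,119.5],1],
  [[0,0,0],[62.5,110,119.5],1],
  [[0,0,0],[62.5,110,119.5],1],
])

```text
time_s: 2.17
ee_pos: [566.3, -91.4, 276.0]
ee_rot: [-90.0, 0.0, -9.1]
force: [0.1, -0.4, 0.7]
gripper_width: 0.5
```

Request:
carry_out([
  [[0,0,0],[0,12,0],1],
  [[0,0,0],[0,20,0],1],
  [[0,0,0],[0,26,0],1],
  [[0,0,0],[0,31,0],1],
  [[0,0,0],[0,31,0],1],
  [[0,0,0],[0,31,0],1],
  [[0,0,0],[0,31,0],1],
])

```text
time_s: 2.75
ee_pos: [566.4, -92.3, 247.2]
ee_rot: [-90.1, -0.2, -9.2]
force: [-1.2, -0.7, 8.9]
gripper_width: 0.5
```

Request:
carry_out([
  [[0,0,0],[0,3,0],1],
  [[0,0,0],[0,3,0],1],
  [[0,0,0],[0,3,0],1],
  [[0,0,0],[0,3,0],1],
  [[0,0,0],[0,3,0],1],
])

```text
time_s: 3.17
ee_pos: [566.2, -92.3, 246.0]
ee_rot: [-90.1, -0.3, -9.2]
force: [-3.8, -0.8, 19.0]
gripper_width: 0.1
```

Request:
carry_out([
  [[0,0,0],[0,-30,0],1],
  [[0,0,0],[0,-70,0],0.5],
  [[0,0,0],[0,-110,0],0],
  [[0,0,0],[0,-150,0],0],
  [[0,0,0],[0,-190,0],0],
  [[0,0,0],[0,-190,0],0],
  [[0,0,0],[0,-190,0],0],
])

```text
time_s: 3.75
ee_pos: [565.8, -91.8, 435.3]
ee_rot: [-90.0, -0.4, -9.2]
force: [0.2, -0.2, -0.6]
gripper_width: 37.8
```

Run:
```python
from h import *
s=env.state(); print(s['ee_pos'],s['ee_rot'],s['qpos'].round(2),s['force'])
T=go(horiz(3,11,1),[500,27,400])
print(horiz(3,11,1).round(3).tolist())
```

```text
[565.80617892 -91.7883129  435.25476877] [-90.02397067  -0.39673799  -9.24152936] [-1.036e+01  1.707e+01  8.701e+01 -2.000e-02  7.552e+01 -1.110e+00] [ 0.15031734 -0.1788897  -0.56211436]
turn [1.1434, 1.1261, -0.9198] shift [-249.0, 0.7, 70.9] rows 14.8
[[0.052, 0.98, 0.191], [-0.999, 0.051, 0.01], [-0.0, -0.191, 0.982]]
```

Request:
carry_out([
  [[1.143,1.126,-0.92],[-249,0.7,71],0],
  [[1.143,1.126,-0.92],[-249,0.7,71],0],
  [[1.143,1.126,-0.92],[-249,0.7,71],0],
  [[1.143,1.126,-0.92],[-249,0.7,71],0],
  [[1.143,1.126,-0.92],[-249,0.7,71],0],
  [[1.143,1.126,-0.92],[-249,0.7,71],0],
  [[1.143,1.126,-0.92],[-249,0.7,71],0],
  [[1.143,1.126,-0.92],[-249,0.7,71],0],
  [[1.143,1.126,-0.92],[-249,0.7,71],0],
  [[1.143,1.126,-0.92],[-249,0.7,71],0],
])

```text
time_s: 4.58
ee_pos: [330.4, 18.5, 429.6]
ee_rot: [-36.0, -12.4, -62.8]
force: [0.8, 1.2, 1.1]
gripper_width: 91.0
```

Run:
```python
from h import *
s=env.state(); print(s['ee_pos'],s['ee_rot'],s['qpos'].round(2),s['force'])
T=go(horiz(3,11,1),[500,27,400])
```

```text
[330.38457373  18.51896945 429.64783754] [-35.96222262 -12.38395049 -62.83907811] [ -7.94 -14.51 129.73  60.4   24.63   1.02] [0.8248836  1.22993103 1.14593507]
turn [0.382, 0.3649, -0.3023] shift [1.4, -1.1, 2.8] rows 4.9
```

Request:
carry_out([
  [[0.382,0.365,-0.302],[1,-1,3],0],
  [[0.382,0.365,-0.302],[1,-1,3],0],
  [[0.382,0.365,-0.302],[1,-1,3],0],
  [[0.382,0.365,-0.302],[1,-1,3],0],
  [[0.382,0.365,-0.302],[1,-1,3],0],
  [[0.382,0.365,-0.302],[1,-1,3],0],
  [[0.382,0.365,-0.302],[1,-1,3],0],
  [[0.382,0.365,-0.302],[1,-1,3],0],
])

```text
time_s: 5.25
ee_pos: [332.7, 21.2, 433.6]
ee_rot: [-15.5, -3.4, -80.6]
force: [0.1, 0.5, 0.7]
gripper_width: 91.3
```

Run:
```python
from h import *
s=env.state(); print(s['ee_pos'],s['ee_rot'],s['qpos'].round(2),s['force'])
f,z,K,C=cam('wrist'); np.savez('w2.npz',f=f,z=z,K=K,C=C)
g,zz,_,_=cam('scene'); cv2.imwrite('pics/both2.png',cv2.resize(np.hstack([f,g]),(800,300)))
P=pts(z,K,C)
for c in((455,260),(471,25)):
        m=(np.hypot(P[...,0]-c[0],P[...,1]-c[1])<60)&(P[...,2]>64)&(P[...,2]<90); p=P[m]
        if len(p)>10: print(c,m.sum(),p.mean(0).round(1),((p.min(0)+p.max(0))/2).round(1),[a.round(1) for a in circ(p)])
go(horiz(3,11,1),[471,25,150])
```

```text
[332.67288786  21.1540097  433.64144885] [-15.50578496  -3.42967238 -80.63482432] [ -3.17 -14.36 136.19 144.47  19.46 -62.74] [0.13619603 0.48704259 0.71116176]
turn [0.0767, 0.0834, -0.0967] shift [-14.4, 37.7, -249.3] rows 6.1
```

View pics/both2.png

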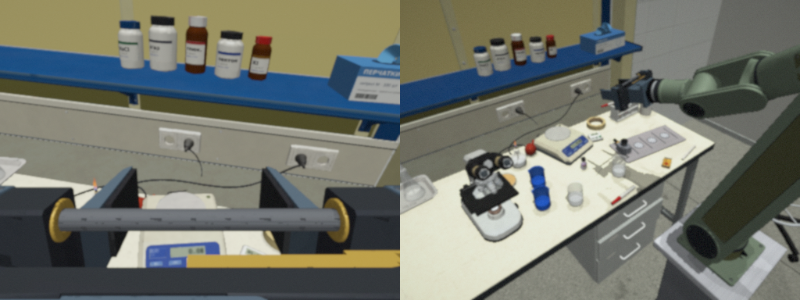

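```bash
cat > kin.py <<'E'
from h import *
from scipy.optimize import least_squares
D=[((18.35,89.707),(229.56,-526.99,403.93),(-89.9975,.1,-66.46)),((14.5,97.9),(484.86,-200.09,385.92),(-90.01,0,-9.29)),((17.07,87.01),(565.81,-91.79,435.25),(-90.02,-.4,-9.24)),((-14.51,129.73),(330.38,18.52,429.65),(-35.96,-12.38,-62.84)),((-14.36,136.19),(332.67,21.15,433.64),(-15.51,-3.43,-80.63))]
def wr(q,p):
    a,h,L1,L2,d,e=p; j2,j3=np.radians(q); s=j2+j3
    return np.array([a+L1*np.sin(j2)+L2*np.sin(s)-e*np.cos(s),h+L1*np.cos(j2)+L2*np.cos(s)+e*np.sin(s)])
def res(p):
    o=[]
    for q,t,r in D:
        y=R.from_euler('xyz',r,degrees=True).as_matrix()[:,1]; c=np.array(t)-p[4]*y
        o+=list(wr(q,p)-[np.hypot(c[0],c[1]),c[2]])
    return np.array(o)
sol=least_squares(lambda p:np.r_[res(p),(np.array(p)-[0,300,350,350,100,0])*.003],[0,300,350,350,100,0]); P0=sol.x
def ik(az,pitch,tip):
    y=horiz(az,pitch)[:,1]; c=np.array(tip)-(172+P0[4])*y; t=np.array([np.hypot(c[0],c[1]),c[2]])
    best=min((least_squares(lambda q:wr(q,P0)-t,g) for g in([0,130],[-30,120],[20,100],[40,60])),key=lambda s:s.cost+(0 if abs(s.x[1]-80)<75 else 1e6))
    return best.x.round(1),round(best.cost,1),c.round(0)
if __name__=='__main__':
    print(P0.round(1),res(P0).round(1))
    for n,p in(('B',(471,25,32)),('A',(455,260,32))):
        for az in(-90,-75,-60,-40,-20,0,3,29.7,60,90): print(n,az,*ik(az,11,p))
    for az in(-40,-20,-8,0,10): print('r1',az,*ik(az,0,(554,-180,60)),'r3',*ik(az,0,(533,-343,60)))
E
python3 kin.py
```

```text
[ -0.7 139.1 592.4 417.4 145.2 -24.1] [ 0.1 -0.1 -0.2  0.1  0.   0.  -0.  -0.   0.1 -0. ]
B -90 [ 52.9 109. ] 0.0 [471. 336.  93.]
B -75 [ 51.5 118.9] 0.0 [390. 326.  93.]
B -60 [ 51.3 129.5] 0.0 [315. 295.  93.]
B -40 [ 55.1 144.3] 0.0 [232. 225.  93.]
B -20 [134.  193.5] 0.0 [178. 132.  93.]
B 0 [106.  176.7] 15.0 [160.  25.  93.]
B 3 [106.1 176.7] 22.5 [160.   9.  93.]
B 29.7 [136.4 196.4] 0.0 [ 201. -129.   93.]
B 60 [ 51.8 133.9] 0.0 [ 315. -245.   93.]
B 90 [ 52.2 112.9] 0.0 [ 471. -286.   93.]
A -90 [58.9 85.4] 0.0 [455. 571.  93.]
A -75 [56.2 94.6] 0.0 [374. 561.  93.]
A -60 [ 53.7 104.6] 0.0 [299. 530.  93.]
A -40 [ 51.5 118.9] 0.0 [216. 460.  93.]
A -20 [ 51.8 133.7] 0.0 [162. 367.  93.]
A 0 [ 57.3 148.1] 0.0 [144. 260.  93.]
A 3 [ 58.8 150.1] 0.0 [144. 244.  93.]
A 29.7 [132.4 191.9] 0.0 [185. 106.  93.]
A 60 [ 57.  147.7] 0.0 [299. -10.  93.]
A 90 [ 51.2 125.9] 0.0 [455. -51.  93.]
r1 -40 [ 61.4 145.1] 0.0 [311.  24.  60.] r3 [ 60.5 143.7] 0.0 [ 290. -139.   60.]
r1 -20 [ 66.8 151.6] 0.0 [256. -72.  60.] r3 [ 59.7 142.3] 0.0 [ 235. -235.   60.]
r1 -8 [ 65.4 150.1] 0.0 [ 240. -136.   60.] r3 [ 57.4 137.1] 0.0 [ 219. -299.   60.]
r1 0 [ 62.8 147.1] 0.0 [ 237. -180.   60.] r3 [ 56.1 132.4] 0.0 [ 216. -343.   60.]
r1 10 [ 59.3 141.6] 0.0 [ 242. -235.   60.] r3 [ 55.2 125.7] 0.0 [ 221. -398.   60.]
```

```bash
cat >> kin.py <<'E'
M=np.array([[-1,0,0],[0,0,1],[0,1,0]],float).T # tool axes in hand: x=-xh, y=zh, z=yh
def fk(q):
    j=np.array(q,float); Rm=R.from_euler('ZYZYZ',[j[0],j[1]+j[2],j[3],j[4],j[5]],degrees=True).as_matrix()@M
    r,z=wr(j[1:3],P0); a=np.radians(j[0]); return Rm,np.array([r*np.cos(a),r*np.sin(a),z])+P0[4]*Rm[:,1]
def full(Rm,tip,off=172):
    c=np.array(tip,float)-(off+P0[4])*Rm[:,1]; t=np.array([np.hypot(c[0],c[1]),c[2]])
    sols=[least_squares(lambda q:wr(q,P0)-t,g) for g in([50,120],[0,130],[30,100])]
    b=min(sols,key=lambda s:s.cost+(0 if 12<s.x[1]<150 else 1e6)); j1=np.degrees(np.arctan2(c[1],c[0])); j2,j3=b.x
    W=R.from_euler('ZY',[j1,j2+j3],degrees=True).as_matrix().T@Rm@M.T
    e=R.from_matrix(W).as_euler('ZYZ',degrees=True); out=[]
    for w in(e,[e[0]+180,-e[1],e[2]+180]):
        w=[(w[0]+77)%360-77,w[1],(w[2]+180)%360-180]; out.append(np.r_[j1,j2,j3,w].round(0))
    return round(b.cost,2),out[0] if out[0][4]>0 else out[1]
E
python3 - <<'E'
from kin import *
print(fk([-3.17,-14.36,136.19,144.47,19.46,-62.74]), R.from_euler('xyz',[-15.5058,-3.43,-80.635],degrees=True).as_matrix())
for n,az,th,tip in(('B',60,13,(471,25,160)),('B',60,13,(471,25,32)),('Bl',60,13,(471,25,150)),('r3',0,0,(545,-343,150)),('r3',0,0,(545,-343,62)),('A',72,13,(455,260,32)),('A',72,13,(455,260,150)),('r1',5,0,(565,-179,62)),('r1',5,0,(565,-179,150))):
    for f in(1,-1): print(n,f,*full(horiz(az,th,f),tip))
E
```

```text
Traceback (most recent call last):
  File "kin.py", line 25, in fk
    j=np.array(q,float); Rm=R.from_euler('ZYZYZ',[j[0],j[1]+j[2],j[3],j[4],j[5]],degrees=True).as_matrix()@M
                            ~~~~~~~~~~~~^^^^^^^^^^^^^^^^^^^^^^^^^^^^^^^^^^^^^^^^^^^^^^^^^^^^^^
  File "scipy/spatial/transform/_rotation.pyx", line 1413, in scipy.spatial.transform._rotation.Rotation.from_euler
ValueError: Expected axis specification to be a non-empty string of upto 3 characters, got ZYZYZ
```

```bash
sed -i "s/Rm=R.from_euler('ZYZYZ',.*as_matrix()@M/Rm=(R.from_euler('ZY',[j[0],j[1]+j[2]],degrees=True)*R.from_euler('ZYZ',j[3:],degrees=True)).as_matrix()@M/" kin.py
python3 - <<'E'
from kin import *
print(fk([-3.17,-14.36,136.19,144.47,19.46,-62.74]), R.from_euler('xyz',[-15.5058,-3.43,-80.635],degrees=True).as_matrix())
for n,az,th,tip in(('B',60,13,(471,25,160)),('B',60,13,(471,25,32)),('Bl',60,13,(471,25,150)),('r3',0,0,(545,-343,150)),('r3',0,0,(545,-343,62)),('A',72,13,(455,260,32)),('A',72,13,(455,260,150)),('r1',5,0,(565,-179,62)),('r1',5,0,(565,-179,150))):
    for f in(1,-1): print(n,f,*full(horiz(az,th,f),tip))
E
```

```text
(array([[ 0.16252059,  0.9533321 ,  0.25445031],
       [-0.98489006,  0.14110028,  0.10041052],
       [ 0.05982156, -0.26692436,  0.96185901]]), array([332.44383544,   9.74757026, 433.60066411])) [[ 0.16243177  0.95336292  0.25439157]
 [-0.98490426  0.14101942  0.10038485]
 [ 0.05982904 -0.26685703  0.96187723]]
B 1 0.0 [-37.  32. 133.  79.  79. -75.]
B -1 0.0 [-37.  32. 133.  79.  79. 105.]
B 1 0.0 [-37.  50. 134.  84.  76. -94.]
B -1 0.0 [-37.  50. 134.  84.  76.  86.]
Bl 1 0.0 [-37.  33. 133.  80.  79. -77.]
Bl -1 0.0 [-37.  33. 133.  80.  79. 103.]
r3 1 0.0 [-56.  44. 133. 124.  88. -87.]
r3 -1 0.0 [-56.  44. 133. 124.  88.  93.]
r3 1 0.0 [-56.  56. 132. 123.  94. -96.]
r3 -1 0.0 [-56.  56. 132. 123.  94.  84.]
A 1 0.0 [  -5.   51.  139.  105.   80. -101.]
A -1 0.0 [ -5.  51. 139. 105.  80.  79.]
A 1 0.0 [ -5.  33. 138. 100.  75. -81.]
A -1 0.0 [ -5.  33. 138. 100.  75.  99.]
r1 1 0.0 [ -40.   60.  144.  133.  107. -107.]
r1 -1 0.0 [-40.  60. 144. 133. 107.  73.]
r1 1 0.0 [-40.  45. 145. 135.  97. -97.]
r1 -1 0.0 [-40.  45. 145. 135.  97.  83.]
```

Run:
```python
from kin import *
Rm=horiz(60,13,1); T=go(Rm,[471,25,300]); go(Rm,[471,25,150],T=T)
```

```text
turn [0.0683, -0.1643, 0.8677] shift [142.9, 57.1, -91.4] rows 7.1
turn [0.0, 0.0, 0.0] shift [0.0, 33.7, -146.2] rows 3.6
```

Request:
carry_out([
  [[0.068,-0.164,0.868],[143,57,-91],0],
  [[0.068,-0.164,0.868],[143,57,-91],0],
  [[0.068,-0.164,0.868],[143,57,-91],0],
  [[0.068,-0.164,0.868],[143,57,-91],0],
  [[0.068,-0.164,0.868],[143,57,-91],0],
  [[0.068,-0.164,0.868],[143,57,-91],0],
  [[0.068,-0.164,0.868],[143,57,-91],0],
  [[0.068,-0.164,0.868],[143,57,-91],0],
  [[0.068,-0.164,0.868],[143,57,-91],0],
  [[0.068,-0.164,0.868],[143,57,-91],0],
])

```text
time_s: 6.18
ee_pos: [388.8, -121.3, 340.2]
ee_rot: [-13.1, 0.1, -29.7]
force: [0.5, 0.3, -0.4]
gripper_width: 91.2
```

```bash
cat >> h.py <<'E'
def beak(names=('top','scene','wrist'),cs=((455,260),(471,25)),rad=60,lo=64,hi=90):
    for n in names:
        f,z,K,C=cam(n); P=pts(z,K,C)
        for c in cs:
            m=(np.hypot(P[...,0]-c[0],P[...,1]-c[1])<rad)&(P[...,2]>lo)&(P[...,2]<hi); p=P[m]
            if len(p)>15: a,r=circ(p); print(n,c,len(p),'mid',((p.min(0)+p.max(0))/2).round(1),'size',np.ptp(p,0).round(0),'circ',a.round(1),r.round(1))
E
python3 - <<'E'
from h import *
s=env.state(); print(s['ee_pos'],s['ee_rot'],s['qpos'].round(1))
beak(); Rm=horiz(60,13,1); T=go(Rm,[471,25,150])
E
```

```text
[ 388.81101266 -121.33013888  340.15534883] [-13.14723477   0.06889672 -29.73149057] [-39.   15.3 125.3  74.5  85.7 -51. ]
top (455, 260) 96 mid [454.9 261.1  74.7] size [61. 59. 18.] circ [455.  260.6] 29.2
top (471, 25) 85 mid [471.   24.9  73.9] size [58. 61. 19.] circ [471.2  26.5] 29.3
scene (455, 260) 165 mid [454.4 259.9  72.3] size [61. 61. 16.] circ [454.2 260.2] 28.8
scene (471, 25) 141 mid [470.7  24.2  72.3] size [64. 66. 17.] circ [470.3  25.3] 29.0
wrist (455, 260) 174 mid [459.  237.2  72.4] size [37. 16. 17.] circ [457.2 250.6] 19.6
turn [0.0007, 0.0022, -0.0002] shift [-1.1, 33.8, -148.7] rows 3.7
```

Request:
carry_out([
  [[0,0,0],[-1,34,-148.7],0],
  [[0,0,0],[-1,34,-148.7],0],
  [[0,0,0],[-1,34,-148.7],0],
  [[0,0,0],[-1,34,-148.7],0],
  [[0,0,0],[-1,34,-148.7],0],
  [[0,0,0],[-1,34,-148.7],0],
])

```text
time_s: 6.83
ee_pos: [388.2, -119.8, 189.0]
ee_rot: [-12.9, -0.0, -29.9]
force: [-0.1, -0.4, 1.1]
gripper_width: 91.2
```

Request:
carry_out([
  [[0,0,0],[0,6,-25],0],
  [[0,0,0],[0,12,-50],0],
  [[0,0,0],[0,18,-75],0],
  [[0,0,0],[0,20.2,-87.5],0],
  [[0,0,0],[0,20.2,-87.5],0],
  [[0,0,0],[0,20.2,-87.5],0],
])

```text
time_s: 7.33
ee_pos: [389.3, -120.4, 101.0]
ee_rot: [-12.9, -0.4, -29.9]
force: [0.7, 0.7, -0.0]
gripper_width: 91.2
```

Run:
```python
from h import *
s=env.state(); print(s['ee_pos'],s['ee_rot'],s['qpos'].round(1),s['force'])
f,z,K,C=cam('wrist'); g,zz,_,_=cam('scene'); cv2.imwrite('pics/b3.png',np.hstack([cv2.resize(f,(400,300)),cv2.resize(g[150:330,180:420],(400,300))]))
go(horiz(60,13,1),[470.8,25.5,30])
```

```text
[ 389.29100926 -120.39398002  101.00952329] [-12.87690549  -0.39707409 -29.92200918] [-38.9  46.2 134.   81.1  77.1 -90.6] [ 0.67838675  0.7285977  -0.03890224]
turn [-0.0017, 0.0083, 0.0004] shift [-2.5, 6.8, -31.9] rows 0.8
```

View pics/b3.png

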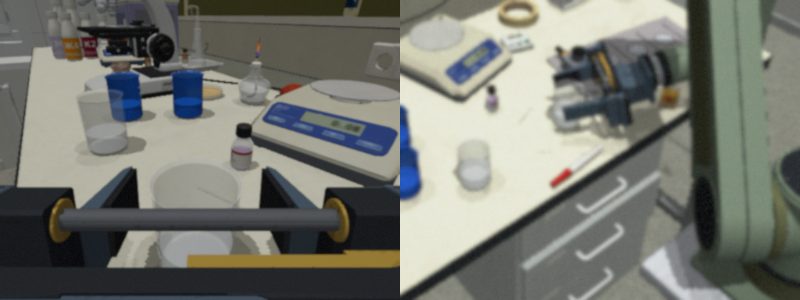

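Request:
carry_out([
  [[0,0,0],[-2.5,3,-16],0],
  [[0,0,0],[-2.5,6.8,-31],0],
  [[0,0,0],[-2.5,6.8,-31],0],
  [[0,0,0],[-2.5,6.8,-31],0],
  [[0,0,0],[-2.5,6.8,-31],0],
  [[0,0,0],[-2.5,6.8,-31],1],
  [[0,0,0],[-2.5,6.8,-31],1],
  [[0,0,0],[-2.5,6.8,-31],1],
  [[0,0,0],[-2.5,6.8,-31],1],
  [[0,0,0],[-2.5,6.8,-31],1],
], force=25)

```text
time_s: 8.27
ee_pos: [386.9, -119.4, 68.3]
ee_rot: [-12.8, -0.4, -29.9]
force: [-0.0, -1.9, 5.5]
gripper_width: 60.3
```

Request:
carry_out([
  [[0,0,0],[0,0,0],1],
  [[0,0,0],[0,0,0],1],
  [[0,0,0],[0,0,0],1],
  [[0,0,0],[0,0,0],1],
])

```text
time_s: 8.6
ee_pos: [386.9, -119.4, 68.3]
ee_rot: [-12.8, -0.4, -29.9]
force: [0.5, -1.4, 6.9]
gripper_width: 58.9
```

Run:
```python
from h import *
s=env.state(); print(s['ee_pos'],s['ee_rot'],s['qpos'].round(1),s['force'],s['gripper_width'])
T=T_tool(); print((T[:3,3]+172*T[:3,1]).round(1))
```

```text
[ 386.91406536 -119.41587446   68.31788254] [-12.79771396  -0.37326166 -29.93971593] [-39.   50.9 134.1  82.1  76.5 -95.4] [ 0.54593392 -1.44389542  6.93574777] 58.90633976737731
[470.8  25.8  30.2]
```

Request:
carry_out([
  [[0,0,0],[0,-3,12],1],
  [[0,0,0],[0,-6,25],1],
  [[0,0,0],[0,-12,50],1],
  [[0,0,0],[0,-18,78],1],
  [[0,0,0],[0,-23,98],1],
  [[0,0,0],[0,-23,98],1],
  [[0,0,0],[0,-23,98],1],
])

```text
time_s: 9.18
ee_pos: [385.9, -119.4, 168.6]
ee_rot: [-13.1, -0.4, -29.9]
force: [0.1, -0.2, -1.1]
gripper_width: 59.2
```

Request:
carry_out([
  [[0,0.11,0],[0,0,0],1],
  [[0,0.22,0],[0,0,0],1],
  [[0,0.33,0],[0,0,0],1],
  [[0,0.44,0],[0,0,0],1],
  [[0,0.55,0],[0,0,0],1],
  [[0,0.66,0],[0,0,0],1],
  [[0,0.77,0],[0,0,0],1],
  [[0,0.88,0],[0,0,0],1],
  [[0,0.99,0],[0,0,0],1],
  [[0,1.05,0],[0,0,0],1],
])

```text
time_s: 10.02
ee_pos: [386.0, -119.5, 166.7]
ee_rot: [-25.0, 57.9, -51.5]
force: [-0.5, 0.8, -0.5]
gripper_width: 59.3
```

Run:
```python
from h import *
s=env.state(); print(s['ee_pos'],s['ee_rot'],s['qpos'].round(1),s['force'],s['gripper_width'])
Rm=horiz(0,0,-1); go(Rm,[544,-343,170])
```

```text
[ 385.97253324 -119.47253713  166.68413944] [-25.02041184  57.85124417 -51.4979946 ] [-39.1  36.7 133.8  78.8  78.7 -20.1] [-0.46187814  0.80470115 -0.52192057] 59.347488609172274
turn [0.9705, 1.9687, 0.8533] shift [85.6, -196.3, 65.7] rows 18.8
```

Request:
carry_out([
  [[0.97,1.97,0.853],[86,-196,66],1],
  [[0.97,1.97,0.853],[86,-196,66],1],
  [[0.97,1.97,0.853],[86,-196,66],1],
  [[0.97,1.97,0.853],[86,-196,66],1],
  [[0.97,1.97,0.853],[86,-196,66],1],
  [[0.97,1.97,0.853],[86,-196,66],1],
  [[0.97,1.97,0.853],[86,-196,66],1],
  [[0.97,1.97,0.853],[86,-196,66],1],
  [[0.97,1.97,0.853],[86,-196,66],1],
  [[0.97,1.97,0.853],[86,-196,66],1],
])

```text
time_s: 10.85
ee_pos: [372.7, -343.3, 169.6]
ee_rot: [158.7, 55.7, 103.6]
force: [0.1, 0.0, -0.8]
gripper_width: 59.3
```

Run:
```python
from h import *
s=env.state(); print(s['ee_pos'],s['ee_rot'],s['qpos'].round(1),s['force'],s['gripper_width'])
Rm=horiz(0,0,-1); go(Rm,[544,-343,170])
```

```text
[ 372.67124376 -343.29984763  169.58171246] [158.66203953  55.74336127 103.58867602] [-60.3  45.8 122.1  90.8 101.9  44.8] [ 0.10017364  0.02217977 -0.78924505] 59.33078081616234
turn [0.4564, 0.9193, 0.3972] shift [-0.1, -0.3, -0.8] rows 8.8
```

Request:
carry_out([
  [[0.456,0.919,0.397],[0,0,0],1],
  [[0.456,0.919,0.397],[0,0,0],1],
  [[0.456,0.919,0.397],[0,0,0],1],
  [[0.456,0.919,0.397],[0,0,0],1],
  [[0.456,0.919,0.397],[0,0,0],1],
  [[0.456,0.919,0.397],[0,0,0],1],
  [[0.456,0.919,0.397],[0,0,0],1],
  [[0.456,0.919,0.397],[0,0,0],1],
  [[0.456,0.919,0.397],[0,0,0],1],
  [[0.456,0.919,0.397],[0,0,0],1],
])

```text
time_s: 11.68
ee_pos: [372.6, -342.3, 170.4]
ee_rot: [179.9, 0.2, 90.2]
force: [0.5, -0.6, -0.3]
gripper_width: 59.7
```

Run:
```python
from h import *
s=env.state(); print(s['ee_pos'],s['ee_rot'],s['qpos'].round(1),s['force'],s['gripper_width'])
f,z,K,C=cam('scene'); t,zt,Kt,Ct=cam('top'); cv2.imwrite('pics/b4.png',np.hstack([cv2.resize(f[110:260,310:510],(400,300)),cv2.resize(t[120:270,270:470],(400,300))]))
P=pts(z,K,C); T=T_tool(); gp=T[:3,3]+172*T[:3,1]; print('grip',gp.round(1))
m=(np.hypot(P[...,0]-gp[0],P[...,1]-gp[1])<80)&(P[...,2]>90)&(P[...,2]<260); L=(P[m]-gp); print(m.sum(),L.min(0).round(0),L.max(0).round(0))
go(horiz(0,0,-1),[543.5,-343,75])
```

```text
[ 372.64164345 -342.33666553  170.40703696] [179.91435959   0.22799889  90.15963781] [-58.   40.9 132.4 121.7  86.6  95.5] [ 0.53173838 -0.5505034  -0.26021279] 59.66691434641803
grip [ 544.9 -342.   171.6]
414 [-79. -46. -49.] [26. 46. 39.]
turn [0.005, 0.0085, 0.0046] shift [0.6, -1.8, 95.7] rows 2.3
```

View pics/b4.png

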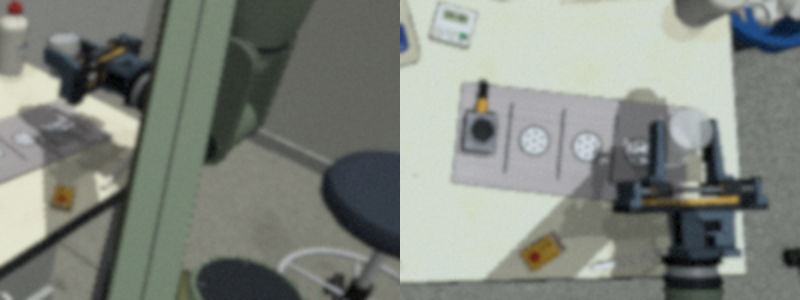

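Run:
```python
from h import *
f,z,K,C=cam('top'); P=pts(z,K,C); T=T_tool(); gp=T[:3,3]+172*T[:3,1]
L=P-gp; m=(np.abs(L[...,1])<28)&(L[...,0]>-45)&(L[...,0]<60)&(L[...,2]>10)&(L[...,2]<60); p=L[m]; print(m.sum(),p.min(0).round(1),p.max(0).round(1),p.mean(0).round(1))
A=np.c_[p[:,:2],np.ones(len(p))]; print(np.linalg.lstsq(A,p[:,2],rcond=None)[0], np.degrees(np.arctan(np.linalg.lstsq(A,p[:,2],rcond=None)[0][:2])))
```

```text
422 [-26.3 -27.9  10.1] [31.2 28.  37.4] [ 1.8  3.7 27.8]
[-0.05200803 -0.0533048  28.06509277] [-2.9771583  -3.05125223]
```

Run:
```python
from h import *
T=T_tool(); gp=T[:3,3]+172*T[:3,1]
for n in('top','scene'):
    f,z,K,C=cam(n); P=pts(z,K,C); L=P-gp; m=(np.abs(L[...,1])<28)&(L[...,0]>-35)&(L[...,0]<50)&(L[...,2]>10)&(L[...,2]<60); p=L[m]
    for _ in range(6):
        A=np.c_[p[:,:2],np.ones(len(p))]; c=np.linalg.lstsq(A,p[:,2],rcond=None)[0]; r=p[:,2]-A@c; p=p[np.abs(r)<max(5,1.5*r.std())]
    print(n,len(p),c.round(3),p.min(0).round(0),p.max(0).round(0),((p.max(0)+p.min(0))/2).round(1))
    if n=='scene':
        m=(np.abs(L[...,1])<45)&(np.abs(L[...,0])<45)&(L[...,2]<-20)&(L[...,2]>-75); p=L[m]; print('below',len(p),p.min(0).round(0) if len(p) else '',p.max(0).round(0) if len(p) else '')
```

```text
top 361 [-1.8800e-01 -2.6000e-02  3.0091e+01] [-22. -27.  20.] [33. 28. 36.] [ 5.4  0.4 28.3]
scene 75 [-0.06  -0.113 28.494] [-28. -21.  21.] [27. 27. 34.] [-0.4  3.  27.3]
below 34 [-21.  24. -50.] [  8.  31. -25.]
```

Request:
carry_out([
  [[0.002,0,0],[0.6,-1.5,35],1],
  [[0.005,0,0.004],[0.6,-1.5,70],1],
  [[0.005,0,0.004],[0.6,-1.5,97],1],
  [[0.005,0,0.004],[0.6,-1.5,97],1],
  [[0.005,0,0.004],[0.6,-1.5,97],1],
  [[0.005,0,0.004],[0.6,-1.5,97],1],
])

```text
time_s: 12.43
ee_pos: [372.0, -343.3, 75.8]
ee_rot: [179.8, 0.5, 90.0]
force: [0.4, -0.7, 0.3]
gripper_width: 58.9
```

Request:
carry_out([
  [[0,0,0],[0,0,4],1],
  [[0,0,0],[0,0,7],1],
  [[0,0,0],[0,0,10],1],
  [[0,0,0],[0,0,10],1],
  [[0,0,0],[0,0,10],1],
])

```text
time_s: 12.85
ee_pos: [372.0, -343.3, 65.3]
ee_rot: [179.9, 0.5, 90.0]
force: [-1.2, -0.5, -0.7]
gripper_width: 59.3
```

Request:
carry_out([
  [[0,0,0],[0,0,1.5],1],
  [[0,0,0],[0,0,3],1],
  [[0,0,0],[0,0,3],1],
  [[0,0,0],[0,0,3],1],
])

```text
time_s: 13.18
ee_pos: [372.0, -343.3, 61.7]
ee_rot: [179.9, 0.4, 90.0]
force: [-0.4, -0.1, -0.0]
gripper_width: 59.2
```

Request:
carry_out([
  [[0,0,0],[0,0,1.5],1],
  [[0,0,0],[0,0,3],1],
  [[0,0,0],[0,0,3],1],
  [[0,0,0],[0,0,3],1],
])

```text
time_s: 13.52
ee_pos: [372.0, -343.4, 59.8]
ee_rot: [179.7, 0.5, 90.0]
force: [-2.2, 0.7, 4.6]
gripper_width: 59.4
```

Request:
carry_out([
  [[0,0,0],[0,0,0.5],1],
  [[0,0,0],[0,0,1.5],1],
  [[0,0,0],[0,0,3],1],
  [[0,0,0],[0,0,4],1],
  [[0,0,0],[0,0,4],1],
  [[0,0,0],[0,0,4],1],
], force=4)

```text
time_s: 14.02
ee_pos: [372.0, -343.4, 54.5]
ee_rot: [180.0, 0.4, 89.9]
force: [-0.7, -0.4, 2.1]
gripper_width: 59.2
```

Run:
```python
from h import *
T=T_tool(); gp=T[:3,3]+172*T[:3,1]; print(gp.round(1),env.state()['force'].round(1),env.state()['gripper_width'])
for n in('top',):
    f,z,K,C=cam(n); P=pts(z,K,C); L=P-gp; m=(np.abs(L[...,1])<28)&(L[...,0]>-35)&(L[...,0]<50)&(L[...,2]>10)&(L[...,2]<60); p=L[m]
    for _ in range(6):
        A=np.c_[p[:,:2],np.ones(len(p))]; c=np.linalg.lstsq(A,p[:,2],rcond=None)[0]; r=p[:,2]-A@c; p=p[np.abs(r)<max(5,1.5*r.std())]
    print(n,len(p),c.round(3),p.min(0).round(0),p.max(0).round(0),((p.max(0)+p.min(0))/2+gp).round(1))
```

```text
[ 544.  -343.6   54.6] [-0.7 -0.4  2.1] 59.15228286624048
top 300 [-9.8000e-02 -2.0000e-03  3.3615e+01] [-27. -26.  26.] [29. 28. 40.] [ 544.8 -342.8   87.6]
```

Request:
carry_out([
  [[0,0,0],[0,0,0],0.3],
  [[0,0,0],[0,0,0],0.25],
  [[0,0,0],[0,0,0],0.15],
  [[0,0,0],[0,0,0],0.1],
  [[0,0,0],[0,0,0],0.1],
  [[0,0,0],[0,0,0],0.1],
  [[0,0,0],[0,0,0],0.1],
])

```text
time_s: 14.65
ee_pos: [372.0, -343.4, 54.8]
ee_rot: [179.9, 0.5, 90.0]
force: [-0.2, -0.4, 0.2]
gripper_width: 82.0
```

Run:
```python
from h import *
print(env.state()['gripper_width'])
beak(('top','scene'),((533,-343),),60,78,98)
beak(('top','scene'),((455,260),),90,64,90)
```

```text
81.98456311437464
top (533, -343) 324 mid [ 517.3 -342.    84.4] size [88. 57. 13.] circ [ 526.6 -341.9] 23.0
scene (533, -343) 113 mid [ 531.6 -341.8   83.5] size [56. 59. 11.] circ [ 531.3 -340.7] 21.2
top (455, 260) 96 mid [454.9 261.   73.6] size [61. 59. 19.] circ [454.9 260.6] 29.2
scene (455, 260) 165 mid [453.8 259.4  72.7] size [61. 61. 17.] circ [454.1 260.4] 28.7
```

Request:
carry_out([
  [[0,0,0],[0,0,-15],0.1],
  [[0,0,0],[0,0,-45],0.1],
  [[0,0,0],[0,0,-85],0],
  [[0,0,0],[0,0,-125],0],
  [[0,0,0],[0,0,-165],0],
  [[0,0,0],[0,0,-180],0],
  [[0,0,0],[0,0,-180],0],
])

```text
time_s: 15.43
ee_pos: [371.6, -341.7, 239.1]
ee_rot: [179.6, 0.9, 90.0]
force: [-0.5, 0.4, 0.5]
gripper_width: 91.4
```

Request:
carry_out([
  [[0,-0.12,0],[0,0,0],0],
  [[0,-0.24,0],[0,0,0],0],
  [[0,-0.36,0],[0,0,0],0],
  [[0,-0.48,0],[0,0,0],0],
  [[0,-0.6,0],[0,0,0],0],
  [[0,-0.72,0],[0,0,0],0],
  [[0,-0.84,0],[0,0,0],0],
  [[0,-0.96,0],[0,0,0],0],
  [[0,-1.08,0],[0,0,0],0],
  [[0,-1.2,0],[0,0,0],0],
])

```text
time_s: 16.27
ee_pos: [371.6, -341.8, 233.3]
ee_rot: [-179.8, 69.4, 90.1]
force: [0.1, -0.8, -0.1]
gripper_width: 91.2
```

Run:
```python
from h import *
s=env.state(); print(s['ee_pos'],s['ee_rot'],s['qpos'].round(1),s['force'])
f,z,K,C=cam('top'); cv2.imwrite('pics/t5.png',cv2.resize(f[100:300,150:450],(600,400)))
beak(('top','scene'),((533,-343),),60,78,98); beak(('top','scene'),((455,260),),90,64,90)
go(horiz(72,13,1),[454.6,260.4,200])
```

```text
[ 371.63510604 -341.78786448  233.33444362] [-179.84656466   69.42474248   90.11223468] [-58.   32.3 131.3 120.9  81.3  34.6] [ 0.09342364 -0.79368478 -0.08751277]
top (533, -343) 174 mid [ 533.5 -328.9   84.5] size [56. 31. 12.] circ [ 534.5 -334.4] 17.2
scene (533, -343) 109 mid [ 532.7 -341.    83.8] size [54. 56. 11.] circ [ 530.9 -340.3] 20.8
top (455, 260) 96 mid [454.9 261.   74.4] size [61. 59. 18.] circ [455.  260.6] 29.1
scene (455, 260) 165 mid [454.3 260.2  72.2] size [62. 60. 16.] circ [453.9 260.3] 28.8
turn [-1.3491, -1.7704, 0.646] shift [154.4, 30.8, -415.1] rows 18.5
```

View pics/t5.png

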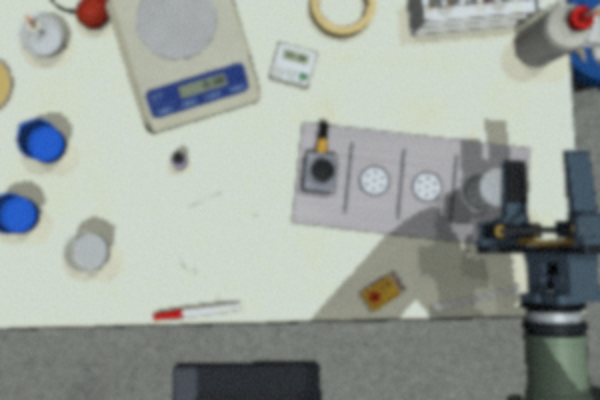

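Request:
carry_out([
  [[-1.349,-1.77,0.646],[154,31,-415],0],
  [[-1.349,-1.77,0.646],[154,31,-415],0],
  [[-1.349,-1.77,0.646],[154,31,-415],0],
  [[-1.349,-1.77,0.646],[154,31,-415],0],
  [[-1.349,-1.77,0.646],[154,31,-415],0],
  [[-1.349,-1.77,0.646],[154,31,-415],0],
  [[-1.349,-1.77,0.646],[154,31,-415],0],
  [[-1.349,-1.77,0.646],[154,31,-415],0],
  [[-1.349,-1.77,0.646],[154,31,-415],0],
  [[-1.349,-1.77,0.646],[154,31,-415],0],
])

```text
time_s: 17.35
ee_pos: [401.1, 75.6, 237.3]
ee_rot: [17.8, 46.7, -33.7]
force: [0.4, 0.3, -0.4]
gripper_width: 91.4
```

Run:
```python
from h import *
s=env.state(); print(s['ee_pos'],s['ee_rot'],s['qpos'].round(1),s['force'])
go(horiz(72,13,1),[454.6,260.4,200])
```

```text
[401.14894152  75.55391613 237.26461273] [ 17.78925314  46.6931488  -33.70220198] [ -6.3  35.5 147.3 130.1 103.9 -44.1] [ 0.3676951   0.3264864  -0.40562396]
turn [-0.6158, -0.8115, 0.2972] shift [-9.8, 18.5, -14.6] rows 8.5
```

Request:
carry_out([
  [[-0.616,-0.811,0.297],[-10,18.5,-14.6],0],
  [[-0.616,-0.811,0.297],[-10,18.5,-14.6],0],
  [[-0.616,-0.811,0.297],[-10,18.5,-14.6],0],
  [[-0.616,-0.811,0.297],[-10,18.5,-14.6],0],
  [[-0.616,-0.811,0.297],[-10,18.5,-14.6],0],
  [[-0.616,-0.811,0.297],[-10,18.5,-14.6],0],
  [[-0.616,-0.811,0.297],[-10,18.5,-14.6],0],
  [[-0.616,-0.811,0.297],[-10,18.5,-14.6],0],
  [[-0.616,-0.811,0.297],[-10,18.5,-14.6],0],
  [[-0.616,-0.811,0.297],[-10,18.5,-14.6],0],
])

```text
time_s: 18.18
ee_pos: [403.0, 99.1, 240.2]
ee_rot: [-12.9, 0.0, -18.1]
force: [-0.6, 0.5, -0.1]
gripper_width: 91.7
```

Run:
```python
from h import *
s=env.state(); print(s['ee_pos'],s['ee_rot'],s['qpos'].round(1),s['force'])
beak(('top','scene'),((533,-343),),60,78,98); beak(('top','scene'),((455,260),),90,64,90)
go(horiz(72,13,1),[454.6,260.4,100])
```

```text
[403.00693703  99.126139   240.20880974] [-1.28860955e+01  5.63767368e-03 -1.81211105e+01] [ -7.4  25.2 136.3  96.   74.4 -71. ] [-0.6159691   0.48025702 -0.08983675]
top (533, -343) 314 mid [ 534.6 -342.9   84.9] size [53. 56. 13.] circ [ 534.5 -341.9] 20.4
top (455, 260) 96 mid [454.8 261.3  73.5] size [61. 59. 17.] circ [454.9 260.5] 29.2
scene (455, 260) 168 mid [454.2 260.   72.8] size [63. 61. 17.] circ [454.  260.3] 28.7
turn [-0.0031, -0.0046, 0.0022] shift [0.1, 24.1, -97.8] rows 2.4
```

Request:
carry_out([
  [[0,0,0],[0,8,-35],0],
  [[0,0,0],[0,16,-70],0],
  [[0,0,0],[0,24,-97],0],
  [[0,0,0],[0,29,-117],0],
  [[0,0,0],[0,33,-137],0],
  [[0,0,0],[0,37,-152],0],
  [[0,0,0],[0,40,-166],0],
  [[0,0,0],[0,40,-166],0],
  [[0,0,0],[0,40,-166],0],
])

```text
time_s: 19.13
ee_pos: [403.1, 101.2, 68.3]
ee_rot: [-12.8, 0.3, -18.2]
force: [-0.5, 0.2, -0.5]
gripper_width: 91.4
```

Run:
```python
from h import *
T=T_tool(); s=env.state(); print((T[:3,3]+172*T[:3,1]).round(1),s['ee_rot'],s['force'])
beak(('top','scene'),((455,260),),38,60,90)
f,z,K,C=cam('wrist'); cv2.imwrite('pics/w6.png',cv2.resize(f,(400,300)))
```

```text
[455.2 260.6  30.1] [-12.83591269   0.26671008 -18.18365977] [-0.47879912  0.19337219 -0.477027  ]
top (455, 260) 103 mid [454.9 261.2  71.7] size [60. 59. 21.] circ [454.9 260.6] 29.1
scene (455, 260) 201 mid [455.6 260.1  71.4] size [63. 61. 23.] circ [454.1 260.2] 28.7
```

View pics/w6.png

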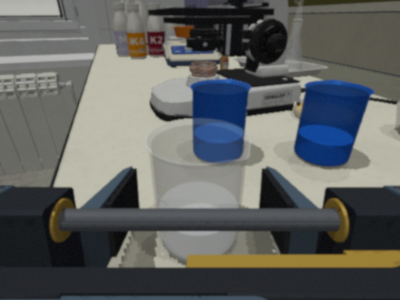

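Beaker A (centre ~(198,195) in the wrist view) stands centred between the fingers; close and lift.

Request:
carry_out([
  [[0,0,0],[0,0,0],1],
  [[0,0,0],[0,0,0],1],
  [[0,0,0],[0,0,0],1],
  [[0,0,0],[0,0,0],1],
  [[0,0,0],[0,0,0],1],
  [[0,0,0],[0,0,0],1],
  [[0,0,0],[0,0,0],1],
  [[0,0,0],[0,0,0],1],
  [[0,0,0],[0,0,0],1],
], force=25)

```text
time_s: 20.03
ee_pos: [403.2, 101.2, 69.1]
ee_rot: [-12.8, 0.1, -18.1]
force: [0.2, -0.3, 1.2]
gripper_width: 59.2
```

Request:
carry_out([
  [[0,0,0],[0,-3,12],1],
  [[0,0,0],[0,-6,25],1],
  [[0,0,0],[0,-12,50],1],
  [[0,0,0],[0,-18,78],1],
  [[0,0,0],[0,-23,98],1],
  [[0,0,0],[0,-28,122],1],
  [[0,0,0],[0,-28,122],1],
  [[0,0,0],[0,-28,122],1],
])

```text
time_s: 20.7
ee_pos: [403.1, 101.0, 194.9]
ee_rot: [-12.9, -0.1, -18.1]
force: [-0.2, -1.0, -0.4]
gripper_width: 59.1
```

Request:
carry_out([
  [[0,0.11,0],[0,0,0],1],
  [[0,0.22,0],[0,0,0],1],
  [[0,0.33,0],[0,0,0],1],
  [[0,0.44,0],[0,0,0],1],
  [[0,0.55,0],[0,0,0],1],
  [[0,0.66,0],[0,0,0],1],
  [[0,0.77,0],[0,0,0],1],
  [[0,0.88,0],[0,0,0],1],
  [[0,0.99,0],[0,0,0],1],
  [[0,1.05,0],[0,0,0],1],
])

```text
time_s: 21.53
ee_pos: [403.2, 101.0, 192.6]
ee_rot: [-25.2, 58.2, -39.9]
force: [0.6, -0.4, -0.9]
gripper_width: 59.2
```

Run:
```python
from kin import *
s=env.state(); print(s['ee_pos'],s['ee_rot'],s['qpos'].round(1),s['force'],s['gripper_width'])
for az,g in((5,(566,-179,63)),(8,(566,-179,63)),(30,(520,-100,190)),(10,(566,-179,190))): print(az,*full(horiz(az,0,-1),g))
go(horiz(8,0,-1),[565.3,-178.4,180])
```

```text
[403.16688134 100.97559507 192.62034344] [-25.18649925  58.18698684 -39.86875473] [ -7.1  32.3 138.1  98.7  75.4 -19.6] [ 0.63208542 -0.35638312 -0.93410973] 59.23972284515879
5 0.0 [-40.  60. 143. 133. 106.  73.]
8 0.0 [-42.  59. 142. 129. 103.  74.]
30 0.0 [-47.  38. 140. 103.  89.  93.]
10 0.0 [-43.  38. 141. 127.  89.  91.]
turn [1.0381, 1.94, 0.8919] shift [109.9, -280.6, 37.4] rows 19.0
```

Run:
```python
from kin import *
Rw=horiz(60,6,1)@R.from_euler('y',125,degrees=True).as_matrix()
go(Rw,[486,99,190]); print(*full(Rw,[486,99,190]))
```

```text
turn [0.2104, 1.1511, 0.1387] shift [36.6, -143.3, 30.0] rows 9.4
0.0 [-28.  33. 137.  91.  84.  46.]
```

Request:
carry_out([
  [[0.21,1.151,0.139],[37,-143,30],1],
  [[0.21,1.151,0.139],[37,-143,30],1],
  [[0.21,1.151,0.139],[37,-143,30],1],
  [[0.21,1.151,0.139],[37,-143,30],1],
  [[0.21,1.151,0.139],[37,-143,30],1],
  [[0.21,1.151,0.139],[37,-143,30],1],
  [[0.21,1.151,0.139],[37,-143,30],1],
  [[0.21,1.151,0.139],[37,-143,30],1],
  [[0.21,1.151,0.139],[37,-143,30],1],
  [[0.21,1.151,0.139],[37,-143,30],1],
])

```text
time_s: 22.37
ee_pos: [400.7, -49.0, 207.6]
ee_rot: [-169.9, 54.5, 158.2]
force: [-0.6, 0.3, -0.7]
gripper_width: 59.2
```

Run:
```python
from h import *
s=env.state(); print(s['ee_pos'],s['ee_rot'],s['qpos'].round(1),s['force'],s['gripper_width'])
go(horiz(8,0,-1),[565.3,-178.4,170])
```

```text
[400.74750192 -48.98952887 207.62747144] [-169.8872162    54.50063455  158.23591244] [-29.6  32.9 136.8  89.3  84.2  45.5] [-0.63954312  0.30668777 -0.6773038 ] 59.221962752647705
turn [0.3473, 0.9353, 0.8827] shift [0.7, -131.1, 88.2] rows 10.7
```

Request:
carry_out([
  [[0.347,0.935,0.883],[1,-131,88],1],
  [[0.347,0.935,0.883],[1,-131,88],1],
  [[0.347,0.935,0.883],[1,-131,88],1],
  [[0.347,0.935,0.883],[1,-131,88],1],
  [[0.347,0.935,0.883],[1,-131,88],1],
  [[0.347,0.935,0.883],[1,-131,88],1],
  [[0.347,0.935,0.883],[1,-131,88],1],
  [[0.347,0.935,0.883],[1,-131,88],1],
  [[0.347,0.935,0.883],[1,-131,88],1],
  [[0.347,0.935,0.883],[1,-131,88],1],
])

```text
time_s: 23.2
ee_pos: [395.2, -202.4, 169.9]
ee_rot: [178.7, 3.2, 100.9]
force: [0.0, -0.3, -0.3]
gripper_width: 59.4
```

```bash
cat >> h.py <<'E'
def held():
    T=T_tool(); gp=T[:3,3]+172*T[:3,1]; s=env.state(); print('grip',gp.round(1),s['ee_rot'].round(1),s['force'].round(1),s['gripper_width'])
    f,z,K,C=cam('top'); P=pts(z,K,C); L=P-gp; m=(np.abs(L[...,1])<28)&(L[...,0]>-35)&(L[...,0]<50)&(L[...,2]>10)&(L[...,2]<60); p=L[m]
    for _ in range(6):
        A=np.c_[p[:,:2],np.ones(len(p))]; c=np.linalg.lstsq(A,p[:,2],rcond=None)[0]; r=p[:,2]-A@c; p=p[np.abs(r)<max(5,1.5*r.std())]
    print(len(p),c.round(3),((p.max(0)+p.min(0))/2).round(1))
E
python3 - <<'E'
from h import *
print(env.state()['qpos'].round(1)); held()
beak(('top','scene'),((533,-343),),60,78,98)
T=go(horiz(8,0,-1),[565.3,-178.4,170]); go(horiz(8,0,-1),[565.3,-178.4,75])
E
```

```text
[-44.2  41.9 142.  124.7  93.5  83.6]
grip [ 564.1 -169.7  173.8] [178.7   3.2 100.9] [ 0.  -0.3 -0.3] 59.37790357210459
357 [-0.171 -0.105 31.076] [ 4.5  2.4 29.1]
top (533, -343) 317 mid [ 533.4 -342.3   85.7] size [56. 57. 14.] circ [ 534.2 -341.9] 20.5
turn [0.0268, 0.0618, 0.0588] shift [-0.7, -0.6, 0.7] rows 0.7
turn [0.0268, 0.0618, 0.0588] shift [5.3, -3.0, 95.5] rows 2.3
```

Request:
carry_out([
  [[0.027,0.062,0.059],[0,-1.5,0],1],
  [[0.027,0.062,0.059],[0,-1.5,0],1],
  [[0.027,0.062,0.059],[2,-2.5,35],1],
  [[0.027,0.062,0.059],[4,-3.5,70],1],
  [[0.027,0.062,0.059],[5.5,-4,95],1],
  [[0.027,0.062,0.059],[5.5,-4,95],1],
  [[0.027,0.062,0.059],[5.5,-4,95],1],
  [[0.027,0.062,0.059],[5.5,-4,95],1],
])

```text
time_s: 24.02
ee_pos: [394.2, -203.0, 77.4]
ee_rot: [179.8, 0.1, 97.9]
force: [0.2, -0.5, -0.4]
gripper_width: 59.1
```

Run:
```python
from h import *
print(env.state()['qpos'].round(1)); held()
go(horiz(8,0,-1),[564.2,-178.8,64])
f,z,K,C=cam('scene'); cv2.imwrite('pics/s7.png',cv2.resize(f[100:250,280:480],(600,450)))
```

```text
[-43.6  57.1 142.2 126.8 102.1  74.6]
grip [ 564.6 -179.4   78.1] [1.798e+02 1.000e-01 9.790e+01] [ 0.2 -0.5 -0.4] 59.13202204415314
295 [-1.8700e-01 -1.9000e-02  3.0527e+01] [ 5.2  0.6 28.5]
turn [0.0045, 0.0019, -0.002] shift [0.3, -0.4, 14.0] rows 0.3
```

View pics/s7.png

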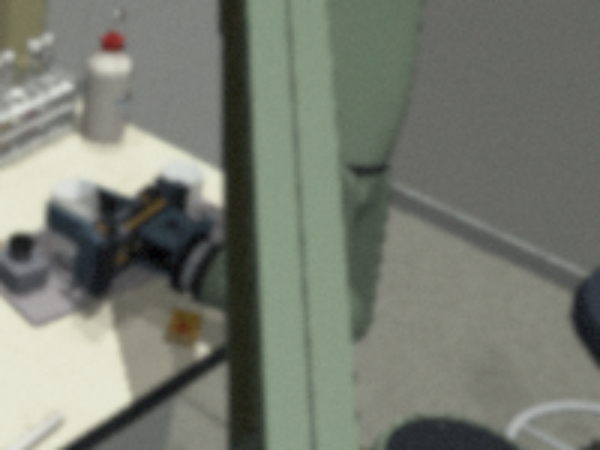

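Request:
carry_out([
  [[0.004,0,0],[0,-0.5,5],1],
  [[0.004,0,0],[0,-0.5,10],1],
  [[0.004,0,0],[0,-0.5,14],1],
  [[0.004,0,0],[0,-0.5,14],1],
  [[0.004,0,0],[0,-0.5,14],1],
])

```text
time_s: 24.53
ee_pos: [393.8, -203.0, 62.4]
ee_rot: [-179.9, -0.0, 97.8]
force: [-0.1, -0.5, -0.3]
gripper_width: 59.2
```

Request:
carry_out([
  [[0,0,0],[0,0,1.5],1],
  [[0,0,0],[0,0,3],1],
  [[0,0,0],[0,0,3],1],
  [[0,0,0],[0,0,3],1],
])

```text
time_s: 24.87
ee_pos: [393.8, -203.0, 60.1]
ee_rot: [180.0, 0.0, 97.8]
force: [-1.5, -0.3, 4.8]
gripper_width: 59.4
```

Request:
carry_out([
  [[0,0,0],[0,0,0.5],1],
  [[0,0,0],[0,0,1.2],1],
  [[0,0,0],[0,0,2],1],
  [[0,0,0],[0,0,2],1],
], force=3)

```text
time_s: 25.2
ee_pos: [393.8, -203.0, 57.5]
ee_rot: [-179.9, -0.0, 97.9]
force: [-0.1, 1.2, 3.4]
gripper_width: 59.9
```

Request:
carry_out([
  [[0,0,0],[0,0,0],0.32],
  [[0,0,0],[0,0,0],0.28],
  [[0,0,0],[0,0,0],0.24],
  [[0,0,0],[0,0,0],0.2],
  [[0,0,0],[0,0,0],0.2],
  [[0,0,0],[0,0,0],0.2],
  [[0,0,0],[0,0,0],0.2],
])

```text
time_s: 25.78
ee_pos: [393.8, -203.0, 57.5]
ee_rot: [-179.9, 0.0, 97.8]
force: [0.4, -0.0, 0.8]
gripper_width: 73.2
```

Run:
```python
from h import *
held(); beak(('top','scene'),((533,-343),),60,78,98);beak(('top','scene'),((554,-180),),34,80,98)
```

```text
grip [ 564.2 -179.6   57.1] [-179.9    0.    97.8] [ 0.4 -0.   0.8] 73.15118643627885
254 [-1.400e-02 -1.400e-02  2.831e+01] [-12.8   0.7  28.3]
top (533, -343) 311 mid [ 533.4 -342.5   84.6] size [55. 56. 13.] circ [ 534.3 -342.1] 20.4
scene (533, -343) 108 mid [ 533.3 -339.9   84.1] size [59. 56. 12.] circ [ 531.5 -340.4] 20.5
top (554, -180) 291 mid [ 547.2 -179.8   85.5] size [53. 56. 10.] circ [ 546.4 -178.9] 19.8
scene (554, -180) 106 mid [ 546.8 -178.8   84.7] size [53. 59.  9.] circ [ 544.4 -177.8] 19.7
```

Request:
carry_out([
  [[0,0,0],[0,0,-10],0.2],
  [[0,0,0],[0,0,-30],0.2],
  [[0,0,0],[0,0,-60],0.2],
  [[0,0,0],[0,0,-100],0.2],
  [[0,0,0],[0,0,-140],0.3],
  [[0,0,0],[0,0,-180],0.6],
  [[0,0,0],[0,0,-200],1],
  [[0,0,0],[0,0,-200],1],
  [[0,0,0],[0,0,-200],1],
])

```text
time_s: 26.78
ee_pos: [393.8, -202.5, 259.0]
ee_rot: [-180.0, 0.2, 97.9]
force: [0.4, 0.7, -0.6]
gripper_width: 42.3
```

Run:
```python
from kin import *
s=env.state(); print(s['ee_pos'],s['ee_rot'],s['qpos'].round(1))
Rm=down(-9.3); T=T_tool(); Rh=horiz(8,0,-1)
g=go(Rm,[545,-100,260],191); print(*full(Rm,[545,-100,260],191))
f,z,K,C=cam('scene'); t,_,_,_=cam('top'); cv2.imwrite('pics/b8.png',np.hstack([cv2.resize(f[100:250,280:480],(400,300)),cv2.resize(t[120:270,270:470],(400,300))]))
beak(('top','scene'),((533,-343),(552,-180)),45,78,98)
```

```text
[ 393.78797939 -202.537952    258.95803426] [-179.993605      0.18204604   97.85947989] [-43.6  26.4 140.3 127.8  81.7 100.3]
turn [1.055, 1.4286, 1.4251] shift [80.3, 163.8, -192.3] rows 18.2
0.0 [-10.  15.  88.   0.  77.  -1.]
top (533, -343) 230 mid [ 536.2 -342.4   85.3] size [50. 56. 13.] circ [ 536.5 -342.9] 19.9
top (552, -180) 249 mid [ 545.8 -171.3   84.4] size [56. 42. 12.] circ [ 545.  -174.4] 19.0
scene (533, -343) 108 mid [ 533.2 -342.3   84.2] size [56. 55. 11.] circ [ 531.8 -340.9] 20.7
scene (552, -180) 127 mid [ 543.9 -179.3   84.1] size [57. 60. 12.] circ [ 542.6 -177.1] 21.1
```

View pics/b8.png

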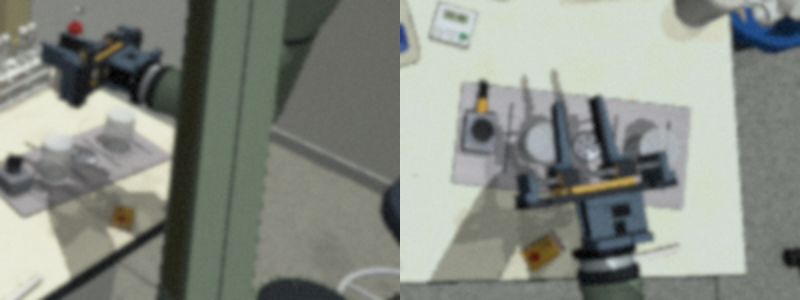

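Request:
carry_out([
  [[0,0,0],[0,0,-60],1],
  [[1.055,1.429,1.425],[80,164,-192],1],
  [[1.055,1.429,1.425],[80,164,-192],1],
  [[1.055,1.429,1.425],[80,164,-192],1],
  [[1.055,1.429,1.425],[80,164,-192],1],
  [[1.055,1.429,1.425],[80,164,-192],1],
  [[1.055,1.429,1.425],[80,164,-192],1],
  [[1.055,1.429,1.425],[80,164,-192],1],
  [[1.055,1.429,1.425],[80,164,-192],1],
  [[1.055,1.429,1.425],[80,164,-192],1],
])

```text
time_s: 27.82
ee_pos: [534.4, -120.2, 436.2]
ee_rot: [-158.9, -16.4, 66.7]
force: [-0.6, -0.9, 0.1]
gripper_width: 0.3
```

Run:
```python
from kin import *
s=env.state(); print(s['ee_pos'],s['ee_rot'],s['qpos'].round(1))
go(down(-9.3),[545,-100,260],191)
```

```text
[ 534.38431438 -120.21448905  436.17365959] [-158.94192039  -16.35419463   66.7379872 ] [-12.8   6.9 115.  199.   12.3  90.3]
turn [0.8247, 0.9812, 0.9773] shift [26.0, -1.2, -7.9] rows 12.9
```

```bash
cat > wp.py <<'E'
from kin import *
import sys
W=[[-12.8,6.9,115,150,20,90],[-12,5,112,110,25,70],[-11,5,108,65,30,45],[-11,8,102,30,45,20],[-10.4,15,88,0,77,-1]]
T=T_tool(); q0=env.state()['qpos']; R0,p0=fk(q0); off=T[:3,3]-p0; print('off',off.round(1), np.abs(R0-T[:3,:3]).max().round(3), q0.round(1))
i=int(sys.argv[1])
for q in W[i:i+2]:
    Rm,p=fk(q); p=p+off; T=go(Rm,p,0,T); print(p.round(0),'tip',(p+191*Rm[:,1]).round(0))
E
python3 wp.py 0; python3 wp.py 2|tail -2
```

```text
off [ 1.9 11.4  0. ] 0.0 [-12.8   6.9 115.  199.   12.3  90.3]
turn [-0.1249, -0.8278, -0.2392] shift [37.7, -5.3, -2.2] rows 7.0
[544. -86. 451.] tip [729. -95. 404.]
turn [-0.189, -1.021, -0.1909] shift [27.0, -11.9, -40.4] rows 8.4
[541. -44. 477.] tip [720.  -5. 423.]
turn [-0.4158, -0.9396, 0.0001] shift [25.0, 8.4, -11.9] rows 8.2
[534. -40. 442.] tip [632.  10. 286.]
```

Request:
carry_out([
  [[-0.125,-0.828,-0.239],[37,-45,-5],1],
  [[-0.125,-0.828,-0.239],[37,-45,-5],1],
  [[-0.125,-0.828,-0.239],[37,-45,-5],1],
  [[-0.125,-0.828,-0.239],[37,-45,-5],1],
  [[-0.125,-0.828,-0.239],[37,-45,-5],1],
  [[-0.125,-0.828,-0.239],[37,-45,-5],1],
  [[-0.125,-0.828,-0.239],[37,-45,-5],1],
  [[-0.125,-0.828,-0.239],[37,-45,-5],1],
  [[-0.125,-0.828,-0.239],[37,-45,-5],1],
])

```text
time_s: 28.57
ee_pos: [508.6, -78.1, 465.5]
ee_rot: [-164.2, 25.3, 94.2]
force: [0.1, -0.2, -0.9]
gripper_width: 0.4
```

```bash
python3 wp.py 1; python3 -c "
from h import *
print(T_tool().round(2))"
```

```text
off [ 2.  11.3 -0. ] 0.0 [-12.8   2.6 117.4 147.2  18.3  92.8]
turn [-0.1899, -1.0185, -0.1898] shift [23.4, 26.9, -32.4] rows 8.4
[541. -44. 477.] tip [720.  -5. 423.]
turn [-0.2516, -1.1691, -0.2105] shift [13.9, 0.8, -18.1] rows 9.7
[534. -25. 467.] tip [685.  34. 365.]
[[-7.0000e-02  9.7000e-01 -2.4000e-01  5.0857e+02]
 [ 9.0000e-01 -4.0000e-02 -4.3000e-01 -7.8100e+01]
 [-4.3000e-01 -2.5000e-01 -8.7000e-01  4.6554e+02]
 [ 0.0000e+00  0.0000e+00  0.0000e+00  1.0000e+00]]
```

Following as predicted. Next two waypoints (keeping x slightly back).

Request:
carry_out([
  [[-0.19,-1.02,-0.19],[23,-8,-30],1],
  [[-0.19,-1.02,-0.19],[23,-8,-30],1],
  [[-0.19,-1.02,-0.19],[23,-8,-30],1],
  [[-0.19,-1.02,-0.19],[23,-8,-30],1],
  [[-0.19,-1.02,-0.19],[23,-8,-30],1],
  [[-0.19,-1.02,-0.19],[23,-8,-30],1],
  [[-0.19,-1.02,-0.19],[23,-8,-30],1],
  [[-0.19,-1.02,-0.19],[23,-8,-30],1],
  [[-0.19,-1.02,-0.19],[23,-8,-30],1],
])

```text
time_s: 29.32
ee_pos: [506.5, -43.9, 484.9]
ee_rot: [-118.3, 71.4, 162.8]
force: [0.3, 0.0, 0.0]
gripper_width: 0.1
```

Request:
carry_out([
  [[-0.252,-1.169,-0.21],[14,1,-18],1],
  [[-0.252,-1.169,-0.21],[14,1,-18],1],
  [[-0.252,-1.169,-0.21],[14,1,-18],1],
  [[-0.252,-1.169,-0.21],[14,1,-18],1],
  [[-0.252,-1.169,-0.21],[14,1,-18],1],
  [[-0.252,-1.169,-0.21],[14,1,-18],1],
  [[-0.252,-1.169,-0.21],[14,1,-18],1],
  [[-0.252,-1.169,-0.21],[14,1,-18],1],
  [[-0.252,-1.169,-0.21],[14,1,-18],1],
  [[-0.252,-1.169,-0.21],[14,1,-18],1],
])

```text
time_s: 30.15
ee_pos: [500.1, -24.5, 474.2]
ee_rot: [-37.5, 29.2, -89.1]
force: [0.7, 0.4, 0.3]
gripper_width: 0.8
```

```bash
python3 wp.py 3; python3 -c "
from h import *
go(down(-9.3),[545,-100,240],191)"
```

```text
off [ 2.  11.2 -0.1] 0.0 [-11.9   1.5 110.7  64.3  31.1  45.3]
turn [-0.4179, -0.9356, -0.0004] shift [29.9, 39.1, 4.0] rows 8.2
[534. -40. 442.] tip [632.  10. 285.]
turn [-0.515, -0.6483, 0.3548] shift [46.5, -11.8, -17.5] rows 7.2
[547. -89. 449.] tip [547. -89. 258.]
turn [-1.1007, -1.4925, 0.2345] shift [87.6, 34.9, 26.2] rows 15.0
```

Request:
carry_out([
  [[-0.418,-0.936,0],[30,39,4],1],
  [[-0.418,-0.936,0],[30,39,4],1],
  [[-0.418,-0.936,0],[30,39,4],1],
  [[-0.418,-0.936,0],[30,39,4],1],
  [[-0.418,-0.936,0],[30,39,4],1],
  [[-0.418,-0.936,0],[30,39,4],1],
  [[-0.418,-0.936,0],[30,39,4],1],
  [[-0.418,-0.936,0],[30,39,4],1],
  [[-0.418,-0.936,0],[30,39,4],1],
])

```text
time_s: 30.9
ee_pos: [533.9, -39.7, 441.7]
ee_rot: [-55.7, -8.7, -50.5]
force: [-0.4, -0.0, 0.3]
gripper_width: 0.8
```

Request:
carry_out([
  [[-0.515,-0.648,0.355],[46,-12,-17],1],
  [[-0.515,-0.648,0.355],[46,-12,-17],1],
  [[-0.515,-0.648,0.355],[46,-12,-17],1],
  [[-0.515,-0.648,0.355],[46,-12,-17],1],
  [[-0.515,-0.648,0.355],[46,-12,-17],1],
  [[-0.515,-0.648,0.355],[46,-12,-17],1],
  [[-0.515,-0.648,0.355],[46,-12,-17],1],
  [[-0.515,-0.648,0.355],[46,-12,-17],1],
  [[-0.515,-0.648,0.355],[46,-12,-17],1],
])

```text
time_s: 31.65
ee_pos: [546.5, -87.8, 449.1]
ee_rot: [-89.7, -0.0, -9.6]
force: [0.1, -0.7, -0.7]
gripper_width: 0.3
```

Run:
```python
from h import *
s=env.state(); print(s['time_s'],s['ee_pos'],s['ee_rot'],s['qpos'].round(1))
beak(('top','scene','wrist'),((533,-343),(548,-180)),48,78,98); beak(('top','scene'),((566,-92),),20,60,75)
f,z,K,C=cam('wrist'); g,zz,Kt,Ct=cam('top')
for n,K_,C_ in(('w',K,C),('t',Kt,Ct)): print(n,[proj(K_,C_,p).round(0) for p in((554.3,-180.2,8),(543.5,-261.4,8),(532.6,-342.7,8),(566,-92,69))])
cv2.imwrite('pics/b9.png',np.hstack([cv2.resize(f,(400,300)),cv2.resize(g[120:270,270:470],(400,300))]))
go(down(-9.3),[566,-92,85],191)
```

```text
31.65 [546.51917352 -87.78279189 449.05542479] [-8.96832324e+01 -6.73445425e-03 -9.58468077e+00] [-10.4  15.   88.    0.3  77.   -0.9]
scene (533, -343) 109 mid [ 533.2 -340.7   83.7] size [58. 57. 11.] circ [ 531.5 -340.7] 20.8
scene (548, -180) 123 mid [ 543.9 -178.9   83.6] size [55. 59. 11.] circ [ 542.6 -177.5] 20.7
wrist (548, -180) 133 mid [ 549.4 -173.8   83. ] size [45. 43. 10.] circ [ 549.1 -176.1] 22.3
top (566, -92) 41 mid [568.6 -84.4  68.2] size [30. 16. 10.] circ [568.1 -86.9] 9.8
scene (566, -92) 50 mid [563.9 -90.1  67.1] size [31. 32. 10.] circ [563.9 -90.1] 11.9
w [array([271., 226.]), array([272., 277.]), array([273., 324.]), array([272., 174.])]
t [array([337., 190.]), array([363., 193.]), array([389., 196.]), array([311., 185.])]
turn [-0.003, -0.005, 0.002] shift [20.3, 174.4, -0.4] rows 4.2
```

View pics/b9.png

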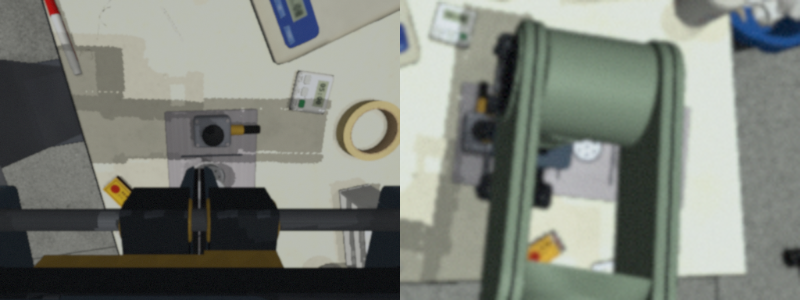

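Request:
carry_out([
  [[0,0,0],[20,174,0],1],
  [[0,0,0],[20,174,0],1],
  [[0,0,0],[20,174,0],1],
  [[0,0,0],[20,174,0],1],
  [[0,0,0],[20,174,0],1],
  [[0,0,0],[20,174,0],1],
  [[0,0,0],[20,174,0],1],
])

```text
time_s: 32.58
ee_pos: [566.5, -91.7, 277.7]
ee_rot: [-89.9, -0.2, -9.6]
force: [-0.1, 0.1, -0.5]
gripper_width: 0.3
```

Run:
```python
from h import *
beak(('top','scene'),((533,-343),(548,-180)),48,78,98); go(down(-9.3),[566,-92,55],191)
```

```text
top (533, -343) 318 mid [ 533.5 -341.7   85.2] size [56. 58. 14.] circ [ 534.5 -341.7] 20.6
top (548, -180) 172 mid [ 535.5 -182.6   85.4] size [35. 49. 10.] circ [ 537.  -182.2] 15.8
scene (533, -343) 73 mid [ 534.9 -341.6   84.1] size [51. 50. 12.] circ [ 534.3 -338.1] 19.2
scene (548, -180) 123 mid [ 543.3 -178.5   84.4] size [59. 55. 13.] circ [ 542.8 -177.5] 20.5
turn [-0.0023, -0.0043, 0.0069] shift [-0.9, 33.2, -0.5] rows 0.8
```

Request:
carry_out([
  [[0,0,0],[0,12,0],1],
  [[0,0,0],[0,20,0],1],
  [[0,0,0],[0,26,0],1],
  [[0,0,0],[0,31,0],1],
  [[0,0,0],[0,34,0],1],
  [[0,0,0],[0,35.5,0],1],
  [[0,0,0],[0,35.5,0],1],
  [[0,0,0],[0,35.5,0],1],
  [[0,0,0],[0,35.5,0],1],
  [[0,0,0],[0,35.5,0],1],
])

```text
time_s: 33.52
ee_pos: [566.7, -91.6, 245.9]
ee_rot: [-89.9, -0.4, -9.5]
force: [-5.1, 1.5, 23.4]
gripper_width: 0.4
```

Request:
carry_out([
  [[0,0,0],[0,0,0],1],
  [[0,0,0],[0,0,0],1],
  [[0,0,0],[0,0,0],1],
  [[0,0,0],[0,0,0],1],
  [[0,0,0],[0,0,0],1],
  [[0,0,0],[0,0,0],1],
  [[0,0,0],[0,0,0],1],
  [[0,0,0],[0,0,0],1],
  [[0,0,0],[0,0,0],1],
  [[0,0,0],[0,0,0],1],
])

```text
time_s: 34.35
ee_pos: [566.7, -91.6, 245.9]
ee_rot: [-89.9, -0.4, -9.5]
force: [-4.4, 1.2, 24.1]
gripper_width: 0.3
```

Request:
carry_out([
  [[0,0,0],[0,0,0],1],
  [[0,0,0],[0,0,0],1],
  [[0,0,0],[0,0,0],1],
  [[0,0,0],[0,0,0],1],
  [[0,0,0],[0,0,0],1],
  [[0,0,0],[0,0,0],1],
  [[0,0,0],[0,0,0],1],
  [[0,0,0],[0,0,0],1],
  [[0,0,0],[0,0,0],1],
  [[0,0,0],[0,0,0],1],
])

```text
time_s: 35.18
ee_pos: [566.7, -91.6, 245.9]
ee_rot: [-89.9, -0.4, -9.5]
force: [-4.0, 0.8, 23.5]
gripper_width: 0.7
```

Request:
carry_out([
  [[0,0,0],[0,0,0],1],
  [[0,0,0],[0,0,0],1],
  [[0,0,0],[0,0,0],1],
  [[0,0,0],[0,0,0],1],
  [[0,0,0],[0,0,0],1],
  [[0,0,0],[0,0,0],1],
  [[0,0,0],[0,0,0],1],
  [[0,0,0],[0,0,0],1],
])

```text
time_s: 35.85
ee_pos: [566.7, -91.6, 245.9]
ee_rot: [-89.9, -0.4, -9.5]
force: [-5.0, 0.8, 22.4]
gripper_width: 0.4
```

Request:
carry_out([
  [[0,0,0],[0,-10,0],1],
  [[0,0,0],[0,-30,0],1],
  [[0,0,0],[0,-70,0],1],
  [[0,0,0],[0,-110,0],1],
  [[0,0,0],[0,-150,0],1],
  [[0,0,0],[0,-190,0],1],
  [[0,0,0],[0,-190,0],1],
  [[0,0,0],[0,-190,0],1],
  [[0,0,0],[0,-190,0],1],
])

```text
time_s: 36.6
ee_pos: [565.1, -91.7, 430.7]
ee_rot: [-89.9, -0.1, -9.5]
force: [-0.1, -0.2, -0.3]
gripper_width: 0.2
```

Run:
```python
from h import *
beak(('top','scene'),((533,-343),(548,-180)),48,78,98); beak(('scene','top','wrist'),((566,-92),),20,55,75); beak(('scene','top'),((588,118),),25,45,70)
go(down(-9.3),[500,120,300],191)
```

```text
top (533, -343) 23 mid [ 531.  -365.5   86.4] size [35.  9.  6.] circ [ 532.3 -358.4] 12.5
top (548, -180) 46 mid [ 525.2 -189.    84.4] size [15. 30. 11.] circ [ 526.2 -186.9] 9.1
scene (533, -343) 110 mid [ 533.3 -339.5   83.7] size [58. 59. 11.] circ [ 531.7 -340.3] 20.8
scene (548, -180) 126 mid [ 544.1 -179.7   84.1] size [55. 60. 11.] circ [ 542.7 -177.8] 21.2
scene (566, -92) 50 mid [564.1 -91.5  67.7] size [28. 32. 13.] circ [564.1 -90.4] 11.9
top (566, -92) 47 mid [565.4 -84.2  69. ] size [29. 15.  9.] circ [565.7 -84.8] 8.8
wrist (566, -92) 704 mid [566.4 -91.5  67.6] size [33. 34. 10.] circ [566.5 -90.8] 11.8
scene (588, 118) 32 mid [589.7 123.5  52.5] size [18. 17. 14.] circ [589.9 123.6] 7.6
top (588, 118) 33 mid [590.9 123.5  58.6] size [15. 18. 11.] circ [590.9 122.5] 6.8
turn [-0.0023, -0.0041, -0.0005] shift [-99.9, -60.7, 198.2] rows 5.5
```

Request:
carry_out([
  [[0,0,0],[-100,-60,198],1],
  [[0,0,0],[-100,-60,198],1],
  [[0,0,0],[-100,-60,198],1],
  [[0,0,0],[-100,-60,198],1],
  [[0,0,0],[-100,-60,198],1],
  [[0,0,0],[-100,-60,198],1],
  [[0,0,0],[-100,-60,198],1],
  [[0,0,0],[-100,-60,198],1],
  [[0,0,0],[-100,-60,198],1],
])

```text
time_s: 37.7
ee_pos: [499.8, 119.5, 490.5]
ee_rot: [-89.9, -0.0, -9.5]
force: [-0.5, -0.4, 0.3]
gripper_width: 0.7
```

Run:
```python
from h import *
beak(('top','scene'),((533,-343),(548,-180)),48,78,98)
f,z,K,C=cam('top'); cv2.imwrite('pics/t10.png',cv2.resize(f[100:300,130:450],(800,500)))
print(env.state()['qvel'].round(2),env.state()['force'].round(1))
```

```text
top (533, -343) 314 mid [ 534.5 -342.8   85.5] size [53. 56. 15.] circ [ 534.5 -341.9] 20.5
top (548, -180) 316 mid [ 545.8 -179.2   84.6] size [56. 58. 13.] circ [ 545.5 -178.5] 20.6
scene (533, -343) 113 mid [ 531.8 -341.2   83.9] size [57. 50. 12.] circ [ 530.7 -340.6] 20.9
scene (548, -180) 129 mid [ 544.2 -180.2   83.6] size [56. 61. 11.] circ [ 542.5 -177.2] 21.1
[-0.08  0.06 -0.23  0.21  0.04  0.1 ] [-0.3  0.  -0.7]
```

View pics/t10.png

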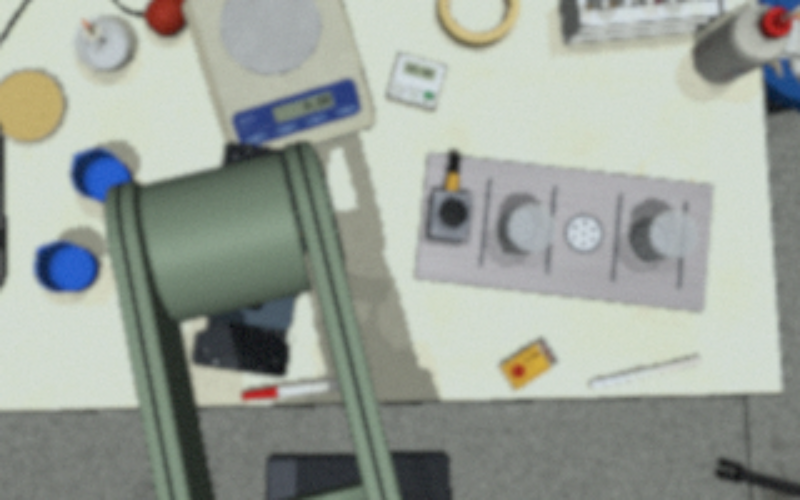

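```bash
python3 -c "
from h import *
print(env.job_done())"
```

```text
the job is handed in; nothing more can be done
None
```

I did the whole job and handed it in at about 38 s of the 210 s allowed. No verdict is reported back.

- **Flush:** I pressed the plunger to its stop once, reading 19 N, and let it come back up.
- **Beakers:** I saw only two clear beakers on the bench, and no third. I turned each one over and stood it mouth-down, one on rose 3 and one on rose 1. Rose 2 is empty.
- **Rinse:** I held the plunger at its stop for about 2.4 s at around 23 N, then released it and moved the arm clear.

My last camera checks showed:
- **Rose 3 beaker:** it stands about 2 mm off the rose's centre.
- **Rose 1 beaker:** it stands about 9 mm off by the top camera and 10–12 mm by the scene camera, with a limit of 18 mm. It settled closer to the robot than I aimed, and I chose not to nudge it.
- **Height and plunger:** both beaker tops read about 84–85 mm high, as expected for upright beakers. The plunger head read about 68 mm, so it is up.
- **Vial:** the end reading was about 5 mm from my rough first estimate, and the arm did not go near it.
- **Matchbox:** I only judged this by eye in the last picture, where it looked unmoved.

I noticed no knocked beaker and no grip slip.

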